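# Rebuild the spice caddy and sort the tins by size

### The job

Put the teal spice caddy back together: stack the empty upper tier on the lower tier so that its foot drops in and it sits flat and square on the rim. Then sort the spice tins into it, all the small ones in the narrow row and all the large ones in the wide row, each standing flat on the row's floor with its lid up. Leave the ramekin, the salt pot and the bottle opener where they are.

Things in the scene. Friction and masses are not known exactly. Their poses are not given: they have to be found in the camera images.
- lower_tier: Lower tier of the teal stacking caddy, darker teal, fixed to the cart: open-topped bin 218 mm (x) by 188 mm (y) by 75 mm high, walls 4 mm, so its mouth is 210 by 180 mm. Window in its -x end, tea cartons inside (below 55 mm). Origin: centre of its underside, z up.
- lower_rim (a point): Centre of the lower tier's mouth at rim height, 75 mm above the cart. The upper tier's foot drops in here (3 mm play each side, either way round) until its deck rests on the rim; then the upper tier's origin is 63 mm above the lower tier's, same x and y, x axes parallel or reversed.
- upper_tier: Upper tier, lighter teal, loose, 0.4 kg: shallow tray 218 (x) by 188 mm (y), origin centre of its underside, z up. Foot 12 mm high, 204 by 174 mm, its lower 6 mm stepped in to 196 by 166; on it a 4 mm deck = row floors (z 16 mm). Two rows along x within rims 10 mm high: narrow at -y, wide at +y; between them a solid spine (y -44 to +28 mm, top z 26 mm) with the carry handle.
- upper_handle (a point): Middle of the upper tier's carry handle, 79 mm straight above the tier's origin: bar along the tier's x, 120 mm long, 14 mm wide, 14 mm high, top at z 86 mm in the tier's frame; posts 14 mm thick at 53 mm either side of the middle.
- narrow_row (a point): Centre of the floor of the narrow row, for the small tins: 210 mm long along the tier's x, 46 mm wide, at y -67 mm, z 16 mm in the tier's frame.
- wide_row (a point): Centre of the floor of the wide row, for the large tins: 210 mm long along the tier's x, 62 mm wide, at y +59 mm, z 16 mm in the tier's frame.
- small_tin1: Small round spice tin, standing on its flat underside, lid up: plain metal cylinder, diameter 36 mm, height 28 mm, about 40 g, straight sides, coloured disc in the lid. Origin: centre of its underside; z up through the lid. Some tins may be absent.
- small_tin2: Small round spice tin, standing on its flat underside, lid up: plain metal cylinder, diameter 36 mm, height 28 mm, about 40 g, straight sides, coloured disc in the lid. Origin: centre of its underside; z up through the lid. Some tins may be absent.
- small_tin3: Small round spice tin, standing on its flat underside, lid up: plain metal cylinder, diameter 36 mm, height 28 mm, about 40 g, straight sides, coloured disc in the lid. Origin: centre of its underside; z up through the lid. Some tins may be absent.
- small_tin4: Small round spice tin, standing on its flat underside, lid up: plain metal cylinder, diameter 36 mm, height 28 mm, about 40 g, straight sides, coloured disc in the lid. Origin: centre of its underside; z up through the lid. Some tins may be absent.
- large_tin1: Large round spice tin, standing on its flat underside, lid up: plain metal cylinder, diameter 52 mm, height 34 mm, about 80 g, straight sides, coloured disc in the lid. Origin: centre of its underside; z up through the lid. Some tins may be absent.
- large_tin2: Large round spice tin, standing on its flat underside, lid up: plain metal cylinder, diameter 52 mm, height 34 mm, about 80 g, straight sides, coloured disc in the lid. Origin: centre of its underside; z up through the lid. Some tins may be absent.
- large_tin3: Large round spice tin, standing on its flat underside, lid up: plain metal cylinder, diameter 52 mm, height 34 mm, about 80 g, straight sides, coloured disc in the lid. Origin: centre of its underside; z up through the lid. Some tins may be absent.
- ramekin: Clear glass ramekin, diameter 72 mm, 42 mm high, not to be moved. Origin: centre of its underside.
- salt_pot: Terracotta salt pot, diameter 56 mm, 36 mm high, not to be moved. Origin: centre of its underside.
- bottle_opener: Flat steel bottle opener, 130 mm long along x, 40 mm wide, 4 mm thick, not to be moved. Origin: on the underside near the middle.
Mind the look-alikes: they are no part of the job. Leave any purple look-alike of the small_tin3 alone.

How it is judged:
By the outcome, as a careful person would: the job done as asked, in the order asked, and still so for the second after the job is handed in, with the robot touching nothing.
Of small_tin1, small_tin2, small_tin3, small_tin4, large_tin1, large_tin2, large_tin3 only 5 to 7 are there at a start; the rules pass over those that are not, and their reading is None.
At some moment in a run one of small_tin1, small_tin2, small_tin3, small_tin4, large_tin1, large_tin2, large_tin3 may be knocked a few centimetres aside while the robot is not near it.
Once in a run the grip may slacken for a moment while it holds something.
It also fails if it takes over 210 s, if anything falls off the work surface, if the arm or the gripper's body presses on something with over 40 N, if the wrist force passes 120 N, or if a joint passes its speed limit or range.

### The arm

A 6-joint arm with a two-finger parallel gripper is mounted at the origin on the work surface. World frame = base frame: x ahead of the robot, y to its left, z up, the work surface at z = 0. Lengths are in m, angles in rad, forces in N, time in s.
With the tool pointing down it reaches from about 0.275 to 0.725 m from the base axis. Payload 5.6 kg.
Tool frame: the origin (TCP) lies where the fingers leave the gripper's body, on its centre line; the fingertips stand 73 mm ahead of it and the grasp point (between the pads) lies 54 mm ahead of it; z points along the fingers, y is the line along which they close (so a half turn about z gives the same grasp; the last joint's range is limited). The gripper opens to 85 mm and grips with 20 to 120 N. Pads are 22 mm wide; open, the fingers measure 114 mm over their backs; the gripper's body (76 mm by 85 mm) begins 54 mm behind the grasp point. The pads swing forward as they close: fully open they stand 13 mm farther back than shut.
Start: joints at [1.419, 0.255, 0.108, 0, -1.424, -0.285], TCP at [0.233, 0.498, 0.304] pointing down, gripper open.
Joint ranges: [-2.95, 2.95], [-1.21, 1.97], [-1.09, 1.5], [-2.87, 1.71], [-2.94, -0.07], [-3.05, 3.05]. Speed limits (rad/s): [2.57, 2.57, 3.14, 3.14, 3.14, 3.14].

### API

Orientations are given as a rotation vector (axis times angle).
In Python, from cell import bot gives the robot as it stands.
- The arm moves only by the shell command python3 -m creep 'ROWS' [OPENING] [FORCE]. ROWS is JSON, a list of rows, each an object of numbers: "dx", "dy", "dz": the shift along the tool's x, y, z normalised to -1 to 1, where 1 is 120 mm; "ax", "ay", "az": the turn, a rotation vector about the tool's x, y, z normalised to -1 to 1, where 1 is 0.5 rad. In form: [{"dx": .., "dy": .., "dz": .., "ax": .., "ay": .., "az": ..}, ...]. A call has 1 to 20 rows; each row is the pose to reach, as a shift and turn from the pose commanded when the call began, along the tool's axes at that moment; what a row does not reach only later rows make up. A row lasts 1/8 s, in which the tool goes at most 62.5 mm and 10.7 degrees, less where a joint would pass 70% of its speed; a pose out of reach is approached as far as the arm can. A call with a number of a shift or a turn outside -1 to 1 is refused whole. A call with a gripper value outside its range is refused whole. OPENING is the closure, from -1 (fully open) to 1 (shut), set as the call begins (- or left out, the last holds). The fingers move at their own pace and stop on an object; FORCE is the grip in N (left out, the last holds). Time passes only in rows, so rows that repeat a pose let the fingers close. It gives the time, the measured TCP pose, the force, the opening and the grip force at its end, in the units of the state.
- bot.read_state(): the state, without advancing time (a new reading comes with each control period).
- bot.camera(name): name is "scene" or "top" or "wrist"; returns a dict with "pixels" (384x512x3 uint8, red, green, blue), "z_map" (384x512 float32, m along the optical axis (not along the pixel's ray), 0 where there is no reading), "fx", "fy", "cx", "cy" (pixels), "rvec" (rotation vector, rad) and "tvec" (3), from world to camera coordinates, as OpenCV has them. Camera axes: x right, y down, z forward; pixel columns grow to the right and rows downward; lengths in m; the calibration is good to about 2 mm. A picture is of the moment at which its call begins.
- bot.hand_in(): hands the job in; it is judged then, once.
The state is a dict: "t": time; "qpos": joint angles; "qvel": joint speeds; "tau": joint torques, N m; "position": TCP position; "orientation": TCP orientation; "force": force on the tool from outside, world axes, zero at the start; "moment": the same for the moment, N m; "grip_width": finger opening in m; "gripper_force": force on a finger pad.
Only numpy, scipy, OpenCV 4.12 (cv2) and the standard library are available. Lean on these libraries where they do the work, as an engineer would, in place of code of your own. Each camera call takes 0.05 s, during which the arm holds its last target. There are 200 camera calls.

## Working session

There is one attempt and no reset: what is moved stays moved. The work goes in short steps, Python scripts to look and compute and a shell command to move; the robot and the scene stay as the last step left them, time stands still between calls to the robot, and variables do not carry over. Pictures are saved under pics/ and viewed, at most 14 in all, crops included, and the job is handed in when it is done.

```bash
ls; mkdir -p pics; cat > h.py <<'E'
import numpy as np, cv2
from cell import bot
def cam(n):
    c=bot.camera(n); c['R']=cv2.Rodrigues(np.array(c['rvec'],float))[0]; c['t']=np.array(c['tvec'],float); return c
def save(c,f,crop=None,s=1.0):
    p=c['pixels'][:,:,::-1]
    if crop: p=p[crop[1]:crop[3],crop[0]:crop[2]]
    cv2.imwrite('pics/'+f,cv2.resize(p,None,fx=s,fy=s,interpolation=cv2.INTER_CUBIC))
def ray(c,u,v):
    d=c['R'].T@np.array([(u-c['cx'])/c['fx'],(v-c['cy'])/c['fy'],1]); return -c['R'].T@c['t'],d
def plane(c,u,v,z):
    o,d=ray(c,u,v); return o+d*(z-o[2])/d[2]
def cloud(c):
    v,u=np.mgrid[:384,:512]; Z=c['z_map'].astype(float)
    P=np.stack([(u-c['cx'])/c['fx']*Z,(v-c['cy'])/c['fy']*Z,Z],-1)
    W=(P-c['t'])@c['R']; W[Z==0]=np.nan; return W
def proj(c,p):
    q=c['R']@np.array(p)+c['t']; return c['fx']*q[0]/q[2]+c['cx'],c['fy']*q[1]/q[2]+c['cy']
E
python3 - <<'E'
from h import *
for n in ['top','scene','wrist']:
    c=cam(n); save(c,n+'0.png',s=1.5); np.savez(n+'0.npz',**c)
    print(n,-c['R'].T@c['t'],c['R'][2],c['fx'],(c['z_map']==0).mean())
s=bot.read_state(); print(s)
E
```

```text
pics
top [ 0.43942398 -0.0044079   1.15043385] [ 0.10557132  0.02367843 -0.99412978] 400.55625308795476 0.0038808186848958335
scene [ 1.02348808 -0.47261218  0.84011025] [-0.48884699  0.47314474 -0.73291382] 425.6370498462191 0.004007975260416667
wrist [0.30685201 0.4632681  0.37159077] [-0.29237684  0.13474779 -0.94676228] 285.4871190886269 0.003946940104166667
{'t': 0.15, 'qpos': array([ 1.41862256e+00,  2.55623734e-01,  1.07292772e-01, -3.05119662e-04,
       -1.42392830e+00, -2.84591673e-01]), 'qvel': array([-0.00250364,  0.00012217,  0.00317583,  0.00193883,  0.0015205 ,
       -0.00105589]), 'tau': array([-4.74973660e-05, -3.86943054e+01,  2.38081455e+01,  5.36661789e+00,
       -4.54748893e-03,  4.09019208e-06]), 'position': array([0.2325108, 0.4981377, 0.3032007]), 'orientation': array([ 3.06551721e+00, -6.80377503e-01, -3.20844839e-04]), 'force': array([ 0.76927562, -1.04066789,  0.31215743]), 'moment': array([ 0.00155936, -0.00338563, -0.00430785]), 'gripper_force': 0.0, 'grip_width': 0.08519220519335902}
```

View pics/top0.png

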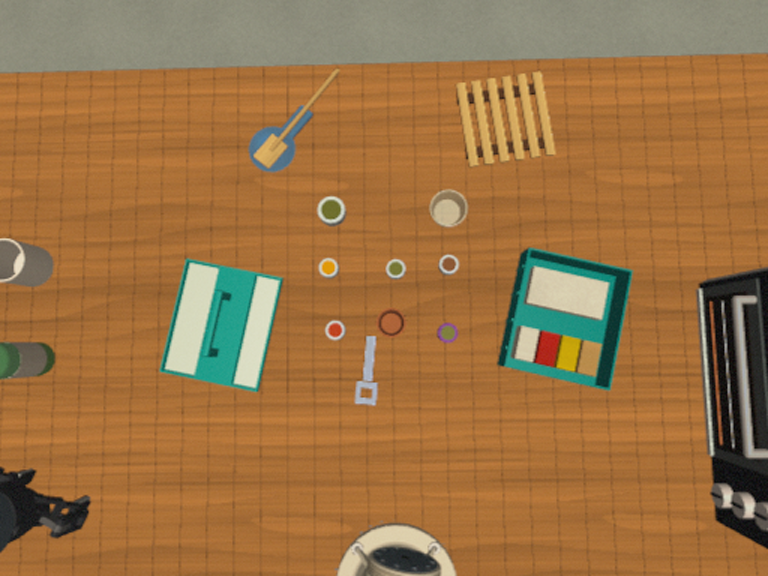

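View pics/scene0.png

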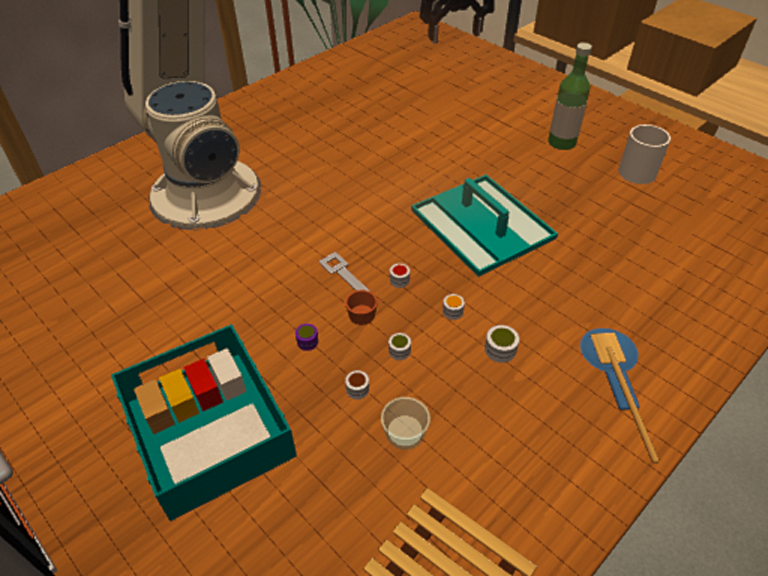

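The top view shows the upper tier at (220,325) with its handle about (217,325), and the lower tier at (565,318). There are 4 small tins: orange (328,267), green (396,268), brown (449,264) and red (335,329). One large tin is at (331,209), and the purple look-alike is at (447,332). Next I'll measure them.

```bash
cat >> h.py <<'E'
def load(n): return dict(np.load(n+'0.npz'))
def tri(a,ua,b,ub):
    o1,d1=ray(a,*ua); o2,d2=ray(b,*ub); d1=d1/np.linalg.norm(d1); d2=d2/np.linalg.norm(d2)
    s=np.linalg.lstsq(np.stack([d1,-d2],1),o2-o1,rcond=None)[0]
    p,q=o1+s[0]*d1,o2+s[1]*d2; return (p+q)/2,np.linalg.norm(p-q)
def disc(c,xy,z,r):
    """centroid of the saturated non-wood lid disc near a guess, by hue clustering around the centre pixel"""
    u,v=proj(c,[*xy,z]); hsv=cv2.cvtColor(c['pixels'],cv2.COLOR_RGB2LAB).astype(float)
    m=np.zeros((384,512),np.uint8); c0=np.median(hsv[int(v)-1:int(v)+3,int(u)-1:int(u)+3].reshape(-1,3),0)
    m[np.linalg.norm(hsv-c0,axis=2)<28]=1
    n,l,st,ce=cv2.connectedComponentsWithStats(m,connectivity=4)
    k=l[int(round(v)),int(round(u))]
    return ce[k],st[k],c0
E
python3 - <<'E'
from h import *
T,S=load('top'),load('scene')
px={'orange':(328,267),'green':(396,268),'brown':(449,264),'red':(335,329),'large':(331,209),'purple':(447,332),'salt':(391,322),'ram':(449,208)}
for k,(u,v) in px.items():
    z=.034 if k=='large' else .028
    g=plane(T,u/1.5,v/1.5,z)
    a,sa,ca=disc(T,g[:2],z,0); b,sb,cb=disc(S,g[:2],z,0)
    p,e=tri(T,a,S,b); print(k,p.round(4),'gap',e.round(4),'areas',sa[4],sb[4],sa[2:4],sb[2:4],'planepos',plane(T,*a,z).round(4)[:2],plane(S,*b,z).round(4)[:2])
W=cloud(T)
hsv=cv2.cvtColor(T['pixels'],cv2.COLOR_RGB2HSV)
teal=((hsv[...,0]>78)&(hsv[...,0]<98)&(hsv[...,1]>120)).astype(np.uint8)
n,l,st,ce=cv2.connectedComponentsWithStats(teal)
for i in range(1,n):
    if st[i,4]>60: print(i,st[i],ce[i],'z pct',np.nanpercentile(W[l==i][:,2],[2,50,90,99]).round(3))
for nm,(x0,y0,x1,y1) in {'up':(100,165,195,265),'lo':(325,160,430,265)}.items():
    sub=W[y0:y1,x0:x1].reshape(-1,3); print(nm,np.histogram(sub[:,2],bins=np.arange(-.005,.1,.005)))
h=W[165:265,100:195].reshape(-1,3); h=h[h[:,2]>.075]
print('handle depth',len(h),h.mean(0).round(4),cv2.minAreaRect((h[:,:2]*1000).astype(np.float32)))
E
```

```text
orange [0.5855 0.1165 0.0317] gap 0.0011 areas 58 61 [8 9] [10  8] planepos [0.5856 0.1165] [0.5838 0.1196]
green [ 0.5809 -0.0102  0.031 ] gap 0.0008 areas 54 66 [8 8] [11  8] planepos [ 0.5811 -0.0105] [ 0.5795 -0.0081]
brown [ 0.5875 -0.1102  0.0309] gap 0.0005 areas 56 75 [9 8] [10  9] planepos [ 0.5878 -0.1107] [ 0.5861 -0.1087]
red [0.4679 0.1046 0.0318] gap 0.0012 areas 53 45 [9 8] [9 6] planepos [0.4676 0.1045] [0.4657 0.1078]
large [0.6947 0.1098 0.037 ] gap 0.0017 areas 119 144 [12 12] [15 12] planepos [0.6948 0.1095] [0.6939 0.1127]
purple [ 0.4592 -0.1047  0.0315] gap 0.0006 areas 61 62 [9 9] [10  8] planepos [ 0.4591 -0.1052] [ 0.457  -0.1029]
salt [ 0.4919  0.0141 -0.0023] gap 0.0364 areas 139 123222 [13 13] [512 377] planepos [0.4787 0.0005] [0.5225 0.0099]
ram [ 0.6888 -0.1107  0.0106] gap 0.0012 areas 251 371 [18 18] [29 30] planepos [ 0.6854 -0.1086] [ 0.6955 -0.1187]
1 [ 333  166   88   94 3246] [379.37923598 210.21503389] z pct [0.001 0.01  0.074 0.078]
2 [ 107  173   81   88 2379] [148.85960488 216.74232871] z pct [0.015 0.026 0.082 0.088]
up (array([1881, 2288,   75,  610, 1999,  804, 1371,   83,    4,    8,    6,
          3,    7,    8,    5,   11,   18,   93,  149,    3]), array([-0.005,  0.   ,  0.005,  0.01 ,  0.015,  0.02 ,  0.025,  0.03 ,
        0.035,  0.04 ,  0.045,  0.05 ,  0.055,  0.06 ,  0.065,  0.07 ,
        0.075,  0.08 ,  0.085,  0.09 ,  0.095]))
lo (array([2039, 3697,  813,  136,  109,  132,  157,  910,  606,  207,  904,
        355,  108,  106,   98,  291,  285,    4,    0,    0]), array([-0.005,  0.   ,  0.005,  0.01 ,  0.015,  0.02 ,  0.025,  0.03 ,
        0.035,  0.04 ,  0.045,  0.05 ,  0.055,  0.06 ,  0.065,  0.07 ,
        0.075,  0.08 ,  0.085,  0.09 ,  0.095]))
handle depth 263 [0.4816 0.3194 0.085 ] ((482.4488830566406, 320.3941650390625), (15.735751152038574, 119.19730377197266), 77.60269927978516)
```

```bash
python3 - <<'E'
from h import *
T=load('top');S=load('scene')
save(T,'t_up.png',(95,160,200,270),5); save(T,'t_lo.png',(320,155,430,270),5)
a=cv2.imread('pics/t_up.png');b=cv2.imread('pics/t_lo.png')
h=540;import numpy as np
cv2.imwrite('pics/t2.png',cv2.resize(np.hstack([a[:540,:525],b[:540,:550]]),None,fx=.74,fy=.74))
E
```

```text
(no output)
```

View pics/t2.png

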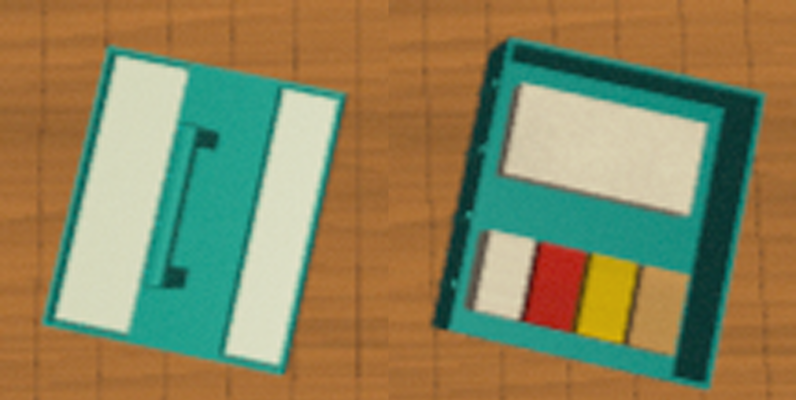

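The crops show the upper tier's rim corners at about (110,48), (345,95), (283,372) and (45,325). The lower tier's rim corners are at about (510,40), (763,95), (708,385) and (440,327). Now I'll fit both rims.

```bash
cat >> h.py <<'E'
def rim(c,mask,z,zc,tol=.007):
    """rect fit of the outline: teal pixels whose depth height lies near zc, rays cast onto plane z"""
    W=cloud(c); m=(mask>0)&(abs(W[...,2]-zc)<tol)
    m=cv2.morphologyEx(m.astype(np.uint8),cv2.MORPH_OPEN,np.ones((2,2),np.uint8))
    v,u=np.nonzero(m); P=np.array([plane(c,a,b,z)[:2] for a,b in zip(u,v)])
    return cv2.minAreaRect((P*1000).astype(np.float32)),P
def teal(c):
    h=cv2.cvtColor(c['pixels'],cv2.COLOR_RGB2HSV); return ((h[...,0]>78)&(h[...,0]<98)&(h[...,1]>110)&(h[...,2]>35)).astype(np.uint8)
E
python3 - <<'E'
from h import *
for n in ['top','scene']:
    c=load(n); t=teal(c)
    N,l,st,ce=cv2.connectedComponentsWithStats(t)
    W=cloud(c)
    for nm,xy in {'up':(.48,.30),'lo':(.48,-.3)}.items():
        m=t*(np.hypot(W[...,0]-xy[0],W[...,1]-xy[1])<.17)
        r,P=rim(c,m,*((.026,.026) if nm=='up' else (.075,.077)))
        print(n,nm,r,len(P))
        if nm=='up': r,P=rim(c,m,.086,.086); print(n,'handle',r,len(P))
E
```

```text
top up ((478.5663146972656, 316.43695068359375), (186.48573303222656, 215.52801513671875), 77.67106628417969) 1682
top handle ((479.4464111328125, 316.6488037109375), (15.265486717224121, 119.05992126464844), 77.54826354980469) 244
top lo ((478.6080017089844, -316.7685241699219), (189.1175079345703, 216.44705200195312), 76.16104125976562) 428
scene up ((488.62237548828125, 316.28607177734375), (192.4354248046875, 223.15162658691406), 77.8920669555664) 1569
scene handle ((488.7498474121094, 318.04180908203125), (17.099973678588867, 122.12820434570312), 74.7111587524414) 145
scene lo ((485.8285827636719, -314.7983093261719), (187.97027587890625, 221.54502868652344), 76.08492279052734) 843
```

```bash
cat >> h.py <<'E'
def go(x,y,z,yaw):
    """print the move from the measured pose to TCP (x,y,z), tool down with tool x at world angle yaw (deg), in move units"""
    s=bot.read_state(); R=cv2.Rodrigues(np.array(s['orientation'],float))[0]
    d=R.T@(np.array([x,y,z])-s['position'])/.12
    a=np.radians(yaw); G=np.array([[np.cos(a),np.sin(a),0],[np.sin(a),-np.cos(a),0],[0,0,-1]])
    r=cv2.Rodrigues(R.T@G)[0].ravel()/.5
    print('t %.1f'%s['t'],'d',d.round(3),'a',r.round(3),'pos',s['position'].round(4),'yaw',np.degrees(np.arctan2(R[1,0],R[0,0])).round(2),'force',s['force'].round(1),'grip',s['grip_width'].round(4),round(float(s['gripper_force']),1)); return d,r
E
python3 -m creep '[{"dx":0.83,"dy":0.17},{"dx":0.83,"dy":0.17},{"dx":0.83,"dy":0.17}]' -1 && python3 -m creep '[{"dx":0.83,"dy":0.17},{"dx":0.83,"dy":0.17}]' && python3 -m creep '[{"dx":0.84,"dy":0.17,"az":-0.44},{"dx":0.84,"dy":0.17,"az":-0.44},{"dx":0.84,"dy":0.17,"az":-0.44},{"dx":0.84,"dy":0.17,"az":-0.44}]'
python3 - <<'E'
from h import *
go(.4794,.3166,.30,-12.4)
c=cam('wrist'); save(c,'w1.png'); np.savez('w10.npz',**c)
t=teal(c);W=cloud(c)
r,P=rim(c,t,.026,.026); print('rim',r)
r,P=rim(c,t,.086,.086); print('handle',r,len(P)); print(np.nanpercentile(W[...,2][t>0],[50,90,95,98,99.5]))
E
```

```text
invalid input
Traceback (most recent call last):
  File "h.py", line 46, in go
    print('t %.1f'%s['t'],'d',d.round(3),'a',r.round(3),'pos',s['position'].round(4),'yaw',np.degrees(np.arctan2(R[1,0],R[0,0])).round(2),'force',s['force'].round(1),'grip',s['grip_width'].round(4),round(float(s['gripper_force']),1)); return d,r
                                                                                                                                                                             ^^^^^^^^^^^^^^^^^^^^^
AttributeError: 'float' object has no attribute 'round'
```

```bash
sed -i "s/s\['grip_width'\].round(4)/round(float(s['grip_width']),4)/" h.py
python3 -m creep '[{"dx":0.83,"dy":0.17,"dz":0,"ax":0,"ay":0,"az":0},{"dx":0.83,"dy":0.17,"dz":0,"ax":0,"ay":0,"az":0},{"dx":0.83,"dy":0.17,"dz":0,"ax":0,"ay":0,"az":0}]' -1 && python3 -m creep '[{"dx":0.83,"dy":0.17,"dz":0,"ax":0,"ay":0,"az":0},{"dx":0.83,"dy":0.17,"dz":0,"ax":0,"ay":0,"az":0}]' && python3 -m creep '[{"dx":0.84,"dy":0.17,"dz":0,"ax":0,"ay":0,"az":-0.44},{"dx":0.84,"dy":0.17,"dz":0,"ax":0,"ay":0,"az":-0.44},{"dx":0.84,"dy":0.17,"dz":0,"ax":0,"ay":0,"az":-0.44},{"dx":0.84,"dy":0.17,"dz":0,"ax":0,"ay":0,"az":-0.44}]'
cat > m1.py <<'E'
from h import *
import sys
go(.4794,.3166,.30,-12.4)
c=cam('wrist'); save(c,'w1.png'); np.savez('w10.npz',**c)
t=teal(c);W=cloud(c)
r,P=rim(c,t,.026,.026); print('rim',r)
r,P=rim(c,t,.086,.086); print('handle',r,len(P)); print(np.nanpercentile(W[...,2][t>0],[50,90,95,98,99.5]))
E
python3 m1.py
```

```text
t: 0.52
position: [0.3158, 0.4362, 0.3037]
orientation: [3.065, -0.685, 0.0]
force: [-1.3, 0.9, -0.6]
grip_width: 0.0857
gripper_force: 0.0
t: 0.78
position: [0.3967, 0.3764, 0.3036]
orientation: [3.067, -0.68, -0.0]
force: [0.0, 0.2, 0.4]
grip_width: 0.0857
gripper_force: 0.0
t: 1.27
position: [0.4782, 0.3164, 0.3035]
orientation: [3.123, -0.34, -0.001]
force: [0.3, -0.5, 0.0]
grip_width: 0.0857
gripper_force: 0.0
t 1.3 d [ 0.009 -0.004  0.029] a [ 0.     0.001 -0.002] pos [0.4782 0.3164 0.3035] yaw -12.44 force [ 0.3 -0.5  0. ] grip 0.0857 0.0
rim ((478.6232604980469, 320.8962097167969), (186.16358947753906, 215.06173706054688), 77.46341705322266)
handle ((480.12066650390625, 320.7892761230469), (13.05754280090332, 117.20214080810547), 77.5687255859375) 1427
[0.02449328 0.08312417 0.08438656 0.08498858 0.08548092]
```

View pics/w1.png

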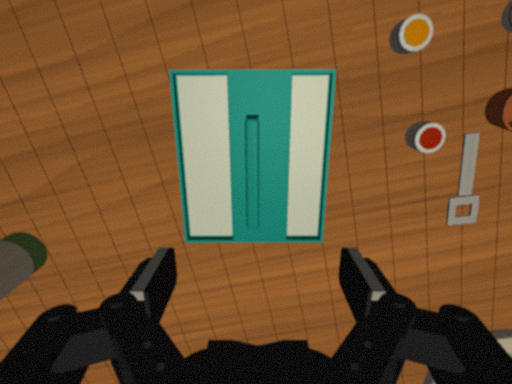

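The wrist view shows the bar at columns 246–258, about 5 px left of the midpoint between the fingers. I'll correct dy, go down and grip.

```bash

python3 -m creep '[{"dx":0.01,"dy":-0.033,"dz":0.5,"ax":0,"ay":0,"az":0},{"dx":0.01,"dy":-0.033,"dz":0.9,"ax":0,"ay":0,"az":0},{"dx":0.01,"dy":-0.033,"dz":0.9,"ax":0,"ay":0,"az":0}]' -1 100 && python3 -m creep '[{"dx":0,"dy":0,"dz":0.3,"ax":0,"ay":0,"az":0},{"dx":0,"dy":0,"dz":0.54,"ax":0,"ay":0,"az":0},{"dx":0,"dy":0,"dz":0.54,"ax":0,"ay":0,"az":0}]' && python3 -m creep '[{"dx":0,"dy":0,"dz":0,"ax":0,"ay":0,"az":0},{"dx":0,"dy":0,"dz":0,"ax":0,"ay":0,"az":0},{"dx":0,"dy":0,"dz":0,"ax":0,"ay":0,"az":0},{"dx":0,"dy":0,"dz":0,"ax":0,"ay":0,"az":0},{"dx":0,"dy":0,"dz":0,"ax":0,"ay":0,"az":0},{"dx":0,"dy":0,"dz":0,"ax":0,"ay":0,"az":0}]' 1 100
python3 - <<'E'
from h import *
go(.4786,-.317,.131+.10,-13.8)
E
```

```text
t: 1.7
position: [0.4781, 0.3191, 0.1925]
orientation: [3.117, -0.337, -0.009]
force: [0.6, 0.1, 0.7]
grip_width: 0.0853
gripper_force: 0.0
t: 2.08
position: [0.4803, 0.3202, 0.1317]
orientation: [3.122, -0.338, -0.0]
force: [0.3, -0.3, 0.6]
grip_width: 0.0855
gripper_force: 0.0
t: 2.82
position: [0.481, 0.3201, 0.132]
orientation: [-3.122, 0.339, -0.002]
force: [-1.1, 0.5, 5.5]
grip_width: 0.0124
gripper_force: 98.0
t 2.8 d [ 1.122  5.188 -0.831] a [-0.003 -0.002  0.049] pos [0.481  0.3201 0.132 ] yaw -12.4 force [-1.1  0.5  5.5] grip 0.0124 98.0
```

Gripped. Next I'll lift, move toward the lower tier and measure from partway.

```bash

python3 -m creep '[{"dx":0,"dy":0,"dz":-0.1,"ax":0,"ay":0,"az":0},{"dx":0,"dy":0,"dz":-0.4,"ax":0,"ay":0,"az":0},{"dx":0,"dy":0,"dz":-0.7,"ax":0,"ay":0,"az":0},{"dx":0,"dy":0,"dz":-0.95,"ax":0,"ay":0,"az":0},{"dx":0,"dy":0,"dz":-0.95,"ax":0,"ay":0,"az":0}]' 
python3 -m creep '[{"dx":0.04,"dy":0.2,"dz":0,"ax":0,"ay":0,"az":0},{"dx":0.12,"dy":0.5,"dz":0,"ax":0,"ay":0,"az":0},{"dx":0.22,"dy":1,"dz":0,"ax":0,"ay":0,"az":0}]' && python3 -m creep '[{"dx":0.11,"dy":0.5,"dz":0,"ax":0,"ay":0,"az":0},{"dx":0.22,"dy":1,"dz":0,"ax":0,"ay":0,"az":0}]' && python3 -m creep '[{"dx":0.11,"dy":0.5,"dz":0,"ax":0,"ay":0,"az":0},{"dx":0.22,"dy":0.9,"dz":0,"ax":0,"ay":0,"az":0},{"dx":0.22,"dy":1,"dz":0,"ax":0,"ay":0,"az":0},{"dx":0.22,"dy":1,"dz":0,"ax":0,"ay":0,"az":0},{"dx":0.22,"dy":1,"dz":0,"ax":0,"ay":0,"az":0}]'
cat > m2.py <<'E'
from h import *
go(.4786,-.317,.231,-13.8)
s=bot.read_state(); z=s['position'][2]-.132
for n in ['wrist','top']:
    c=cam(n); save(c,n+'2.png'); np.savez(n+'20.npz',**c)
    t=teal(c);W=cloud(c); side=W[...,1]+.2126*(W[...,0]-.48)
    mid=s['position'][1]
    up=t*(abs(W[...,2]-.026-z)<.02)*(W[...,1]>mid-.15)
    r,P=rim(c,up,.026+z,.026+z); print(n,'up rim',r,len(P))
    r,P=rim(c,t,.086+z,.086+z); print(n,'handle',r,len(P))
    lo=t*(W[...,1]<-.19)*(W[...,2]<.085)
    r,P=rim(c,lo,.075,.076); print(n,'lo rim',r,len(P))
E
python3 m2.py
```

```text
t: 3.45
position: [0.4812, 0.32, 0.2472]
orientation: [-3.12, 0.34, -0.004]
force: [0.2, 0.5, -5.0]
grip_width: 0.0122
gripper_force: 98.0
t: 3.82
position: [0.4797, 0.1952, 0.2428]
orientation: [3.121, -0.337, -0.005]
force: [1.5, -0.7, -4.6]
grip_width: 0.0121
gripper_force: 98.0
t: 4.08
position: [0.4789, 0.0711, 0.2433]
orientation: [3.122, -0.34, -0.005]
force: [1.8, 0.1, -3.4]
grip_width: 0.012
gripper_force: 98.0
t: 4.7
position: [0.4801, -0.0484, 0.2444]
orientation: [-3.123, 0.339, 0.002]
force: [-0.5, 0.1, -4.4]
grip_width: 0.0124
gripper_force: 98.2
t 4.7 d [0.468 2.188 0.111] a [0.    0.003 0.049] pos [ 0.4801 -0.0484  0.2444] yaw -12.39 force [-0.5  0.1 -4.4] grip 0.0124 98.2
wrist up rim ((481.73883056640625, -49.92640686035156), (186.34642028808594, 208.58554077148438), 77.58576965332031) 26591
wrist handle ((487.4974365234375, -57.63014602661133), (27.148700714111328, 100.1512451171875), 77.60314178466797) 5520
wrist lo rim ((478.97662353515625, -222.955810546875), (209.5453643798828, 71.55657958984375), 6.43174934387207) 1804
top up rim ((476.28265380859375, -57.39849853515625), (173.58973693847656, 217.63356018066406), 78.38525390625) 697Traceback (most recent call last):
  File "m2.py", line 10, in <module>
    r,P=rim(c,t,.086+z,.086+z); print(n,'handle',r,len(P))
        ~~~^^^^^^^^^^^^^^^^^^^
  File "h.py", line 37, in rim
    return cv2.minAreaRect((P*1000).astype(np.float32)),P
           ~~~~~~~~~~~~~~~^^^^^^^^^^^^^^^^^^^^^^^^^^^^^
cv2.error: OpenCV(4.12.0) /io/opencv/modules/imgproc/src/convhull.cpp:143: error: (-215:Assertion failed) total >= 0 && (depth == CV_32F || depth == CV_32S) in function 'convexHull'
```

View pics/wrist2.png

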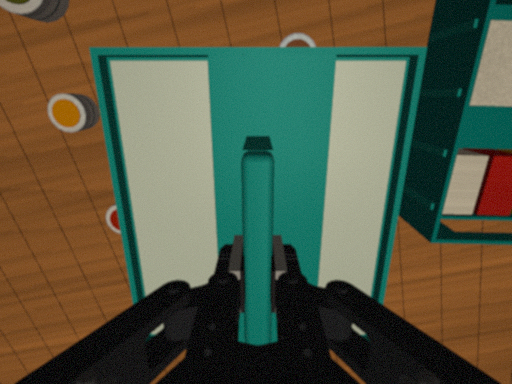

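The wrist view shows the held tier square in the fingers, with the bar at column 258. The near edge of the lower tier is visible, with its -x/+y rim corner at about (435,240). I'll use that corner together with the top view.

```bash
python3 - <<'E'
from h import *
p=np.array([.4801,-.0484]); z=.2444-.132
def fr(yaw):
    a=np.radians(yaw); return np.array([[np.cos(a),-np.sin(a)],[np.sin(a),np.cos(a)]])
for f in ['wrist2','top']:
    c=load(f); t=teal(c); W=cloud(c)
    if f=='wrist2':
        m=t*(W[...,1]>-.2)*(abs(W[...,2]-.026-z)<.006); v,u=np.nonzero(m)
        P=np.array([plane(c,a,b,.026+z)[:2] for a,b in zip(u,v)]); Q=(P-p)@fr(-12.4)
        print('upper in tool frame: x max',np.percentile(Q[:,0],[99,99.8]),'y',np.percentile(Q[:,1],[.2,1,99,99.8]))
        m=t*(abs(W[...,2]-.086-z)<.008)*(abs(W[...,1]-p[1])<.12); v,u=np.nonzero(m)
        P=np.array([plane(c,a,b,.086+z)[:2] for a,b in zip(u,v)]); Q=(P-p)@fr(-12.4)
        print('handle tool frame: x max',np.percentile(Q[:,0],[99,99.8]),'y',np.percentile(Q[:,1],[1,50,99]), np.percentile(W[...,2][m>0],[50]))
    m=t*(W[...,1]<-.17)*(abs(W[...,2]-.076)<.007)*(W[...,0]>.3)
    v,u=np.nonzero(m); P=np.array([plane(c,a,b,.075)[:2] for a,b in zip(u,v)])
    for yaw in (-13,-13.8,-14.5):
        Q=(P-[.4786,-.3168])@fr(yaw)
        print(f,'lower in its frame',yaw,'x',np.percentile(Q[:,0],[.3,1,99,99.7]).round(4),'y',np.percentile(Q[:,1],[.3,1,99,99.7]).round(4))
    # yaw from +y outer edge: per x' bin max y'
    Q=(P-[.4786,-.3168])@fr(-13.8); b=[(x,np.percentile(Q[abs(Q[:,0]-x)<.008,1],98)) for x in np.arange(-.09,.095,.015) if (abs(Q[:,0]-x)<.008).sum()>5]
    b=np.array(b); k=np.polyfit(b[:,0],b[:,1],1); print(f,'edge slope deg',np.degrees(k[0]),'y edge',k[1],b[:,1].round(4))
E
```

```text
upper in tool frame: x max [0.10623812 0.10641586] y [-0.09332755 -0.09268212  0.09172531  0.09225704]
handle tool frame: x max [0.05927521 0.06009151] y [-0.00674069 -0.00032668  0.00635559] [0.19664124]
wrist2 lower in its frame -13 x [-0.1068 -0.1067  0.0874  0.0886] y [0.0249 0.0274 0.1012 0.1019]
wrist2 lower in its frame -13.8 x [-0.1074 -0.1073  0.086   0.0872] y [0.0234 0.026  0.1006 0.1011]
wrist2 lower in its frame -14.5 x [-0.1083 -0.108   0.0848  0.086 ] y [0.0221 0.0247 0.1003 0.101 ]
wrist2 edge slope deg -0.6401488882948999 y edge 0.09991366425715806 [0.1007 0.1003 0.1008 0.1    0.1002 0.1    0.1008 0.1003 0.0998 0.0997
 0.099  0.0988 0.0984]
top lower in its frame -13 x [-0.107  -0.1066  0.1102  0.1106] y [-0.0923 -0.0919  0.0981  0.0986]
top lower in its frame -13.8 x [-0.1063 -0.1061  0.1097  0.11  ] y [-0.0914 -0.0913  0.0977  0.0978]
top lower in its frame -14.5 x [-0.1069 -0.1065  0.1101  0.1106] y [-0.0924 -0.0918  0.0982  0.0986]
top edge slope deg 0.08638010284154339 y edge 0.09741825358941436 [0.0973 0.0975 0.0978 0.0971 0.0972 0.0968 0.0974 0.0974 0.0976 0.0977
 0.0978 0.0975 0.0974]
```

The top and wrist views agree on the lower centre at about (0.481, -0.314), yaw -13.9°. I'll fly over it and check.

```bash

python3 -m creep '[{"dx":0.05,"dy":0.2,"dz":0,"ax":0,"ay":0,"az":0},{"dx":0.12,"dy":0.5,"dz":0,"ax":0,"ay":0,"az":0},{"dx":0.22,"dy":1,"dz":0,"ax":0,"ay":0,"az":0},{"dx":0.22,"dy":1,"dz":0,"ax":0,"ay":0,"az":0}]' && python3 -m creep '[{"dx":0.1,"dy":0.5,"dz":0,"ax":0,"ay":0,"az":0},{"dx":0.24,"dy":0.9,"dz":0,"ax":0,"ay":0,"az":0},{"dx":0.27,"dy":1,"dz":0,"ax":0,"ay":0,"az":0},{"dx":0.27,"dy":1,"dz":0,"ax":0,"ay":0,"az":0}]' && python3 -m creep '[{"dx":0,"dy":0.1,"dz":0,"ax":0,"ay":0,"az":0.053},{"dx":0,"dy":0.16,"dz":0.05,"ax":0,"ay":0,"az":0.053},{"dx":0,"dy":0.16,"dz":0.15,"ax":0,"ay":0,"az":0.053},{"dx":0,"dy":0.16,"dz":0.24,"ax":0,"ay":0,"az":0.053},{"dx":0,"dy":0.16,"dz":0.24,"ax":0,"ay":0,"az":0.053}]'
python3 - <<'E'
from h import *
go(.482,-.314,.205,-13.9)
c=cam('scene'); save(c,'s3.png',(40,160,260,360),3)
E
```

```text
t: 5.3
position: [0.4803, -0.1744, 0.2447]
orientation: [3.122, -0.345, -0.001]
force: [0.3, -0.1, -3.8]
grip_width: 0.0121
gripper_force: 98.7
t: 5.8
position: [0.4866, -0.2956, 0.2444]
orientation: [-3.122, 0.34, 0.001]
force: [-0.4, 0.5, -4.7]
grip_width: 0.0124
gripper_force: 99.1
t: 6.42
position: [0.4816, -0.3142, 0.2147]
orientation: [-3.117, 0.381, 0.005]
force: [-0.1, 0.0, -3.5]
grip_width: 0.0119
gripper_force: 99.0
t 6.4 d [ 0.003 -0.002  0.081] a [-0.001  0.006 -0.001] pos [ 0.4816 -0.3142  0.2147] yaw -13.93 force [-0.1  0.  -3.5] grip 0.0119 99.0
```

View pics/s3.png

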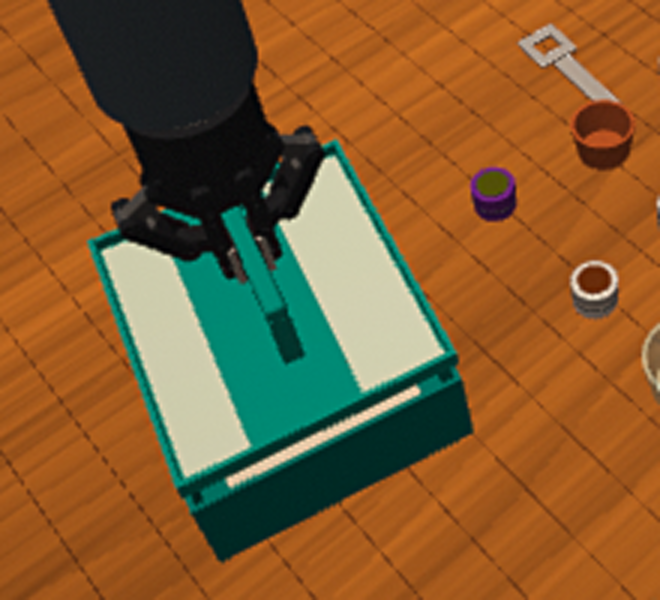

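The upper tier hovers aligned, with its +x edge from (185,490) to (455,360) parallel above the lower rim. I'll lower it in small steps and watch the force.

```bash

python3 -m creep '[{"dx":0,"dy":0,"dz":0.03,"ax":0,"ay":0,"az":0},{"dx":0,"dy":0,"dz":0.06,"ax":0,"ay":0,"az":0},{"dx":0,"dy":0,"dz":0.09,"ax":0,"ay":0,"az":0},{"dx":0,"dy":0,"dz":0.11,"ax":0,"ay":0,"az":0},{"dx":0,"dy":0,"dz":0.11,"ax":0,"ay":0,"az":0}]'  && python3 -m creep '[{"dx":0,"dy":0,"dz":0.02,"ax":0,"ay":0,"az":0},{"dx":0,"dy":0,"dz":0.04,"ax":0,"ay":0,"az":0},{"dx":0,"dy":0,"dz":0.04,"ax":0,"ay":0,"az":0}]'
```

```text
t: 7.1
position: [0.4821, -0.3148, 0.2028]
orientation: [-3.118, 0.381, 0.001]
force: [-0.2, -0.7, -4.0]
grip_width: 0.0122
gripper_force: 99.1
t: 7.48
position: [0.482, -0.3147, 0.198]
orientation: [-3.118, 0.381, 0.001]
force: [-0.9, -0.2, -3.1]
grip_width: 0.0121
gripper_force: 99.1
```

```bash

python3 -m creep '[{"dx":0,"dy":0,"dz":0.015,"ax":0,"ay":0,"az":0},{"dx":0,"dy":0,"dz":0.025,"ax":0,"ay":0,"az":0},{"dx":0,"dy":0,"dz":0.025,"ax":0,"ay":0,"az":0}]'; python3 -m creep '[{"dx":0,"dy":0,"dz":0.008,"ax":0,"ay":0,"az":0},{"dx":0,"dy":0,"dz":0.008,"ax":0,"ay":0,"az":0}]'
python3 - <<'E'
from h import *
for n in ['top']:
  c=cam(n);t=teal(c);W=cloud(c); m=t*(np.hypot(W[...,0]-.48,W[...,1]+.31)<.2)
  r,P=rim(c,m,.089,.089); print(r,len(P))
  v,u=np.nonzero(m*(W[...,2]<.1)*(W[...,2]>.05)); print(np.histogram(W[v,u,2],np.arange(.05,.1,.004)))
E
```

```text
t: 7.85
position: [0.4822, -0.3148, 0.1952]
orientation: [3.118, -0.381, -0.0]
force: [0.2, 0.1, -5.0]
grip_width: 0.0122
gripper_force: 99.1
t: 8.1
position: [0.4822, -0.3148, 0.1951]
orientation: [3.118, -0.381, 0.001]
force: [-1.8, 2.6, 2.5]
grip_width: 0.0119
gripper_force: 99.8
((405.31085205078125, -360.156005859375), (69.47100067138672, 93.3368911743164), 76.04570007324219) 318
(array([  0,   0,   0,   0,   0,   1,   5,   8,  23, 183, 122,   1]), array([0.05 , 0.054, 0.058, 0.062, 0.066, 0.07 , 0.074, 0.078, 0.082,
       0.086, 0.09 , 0.094, 0.098]))
```

```bash

python3 -m creep '[{"dx":0,"dy":0,"dz":0,"ax":0,"ay":0,"az":0},{"dx":0,"dy":0,"dz":0,"ax":0,"ay":0,"az":0},{"dx":0,"dy":0,"dz":0,"ax":0,"ay":0,"az":0},{"dx":0,"dy":0,"dz":0,"ax":0,"ay":0,"az":0}]' -1; python3 -m creep '[{"dx":0,"dy":0,"dz":-0.3,"ax":0,"ay":0,"az":0},{"dx":0,"dy":0,"dz":-0.8,"ax":0,"ay":0,"az":0},{"dx":0,"dy":0,"dz":-1,"ax":0,"ay":0,"az":0},{"dx":0,"dy":0,"dz":-1,"ax":0,"ay":0,"az":0}]'
cat > m3.py <<'E'
from h import *
c=cam('wrist'); save(c,'w4.png'); np.savez('w40.npz',**c)
d=cam('scene'); np.savez('scene20.npz',**d); cv2.imwrite('pics/s4.png',np.hstack([cv2.resize(d['pixels'][180:340,70:240,::-1],None,fx=2.35,fy=2.35)[:376],cv2.resize(c['pixels'][:,:,::-1],(400,376))]))
t=teal(c);W=cloud(c)
r,P=rim(c,t,.089,.089); print('rim',r)
r,P=rim(c,t,.149,.149); print('handle',r,len(P))
rows=(~np.isnan(W[...,2]))&(c['pixels'].min(2)>170)&(abs(W[...,2]-.079)<.012)
n,l,st,ce=cv2.connectedComponentsWithStats(rows.astype(np.uint8))
for i in range(1,n):
    if st[i,4]>500:
        v,u=np.nonzero(l==i); A=np.c_[W[v,u,:2],np.ones(len(u))]; k=np.linalg.lstsq(A,W[v,u,2],rcond=None)[0]
        print('row',st[i,4],W[l==i].mean(0).round(4),'tilt deg',np.degrees(k[:2]).round(2),cv2.minAreaRect((np.array([plane(c,a,b,.079)[:2] for a,b in zip(u,v)])*1000).astype(np.float32)))
T=cam('top'); np.savez('top20.npz',**T)
E
python3 m3.py
```

```text
t: 8.65
position: [0.4823, -0.3148, 0.1944]
orientation: [3.118, -0.381, 0.0]
force: [-0.2, -0.6, -0.4]
grip_width: 0.083
gripper_force: 0.0
t: 9.15
position: [0.4829, -0.3152, 0.3168]
orientation: [3.117, -0.381, 0.008]
force: [0.8, 0.1, -1.6]
grip_width: 0.0853
gripper_force: 0.0
rim ((479.9898986816406, -315.5686340332031), (186.09007263183594, 215.15521240234375), 76.03997802734375)
handle ((481.10992431640625, -315.73907470703125), (13.734637260437012, 117.70181274414062), 76.0926284790039) 2001
```

View pics/s4.png

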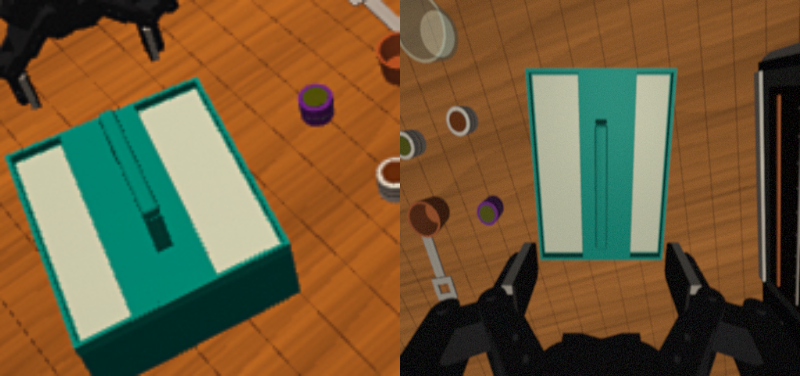

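The upper tier sits flush on the lower rim, with parallel edges in both views. Now I'll cross-check the tins with the wrist views and compare with the newest top image for any knock.

```bash
python3 - <<'E'
from h import *
T2,S2,W4,W1=load('top2'),load('scene2'),load('w4'),load('w1')
g={'orange':(.5855,.1165,.028),'green':(.581,-.0105,.028),'brown':(.588,-.1105,.028),'red':(.4676,.1045,.028),'large':(.695,.1095,.034)}
for k,(x,y,z) in g.items():
    a,sa,_=disc(T2,(x,y),z,0); out=[k,'top',plane(T2,*a,z)[:2].round(4),sa[4]]
    try:
        b,sb,_=disc(S2,(x,y),z,0); p,e=tri(T2,a,S2,b); out+=['tri',p.round(4)]
    except Exception as ex: out+=['scene fail']
    for nm,c in (('w4',W4),('w1',W1)):
        try:
            b,sb,_=disc(c,(x,y),z,0)
            if 80<sb[4]<2000: p,e=tri(T2,a,c,b); out+=[nm,plane(c,*b,z)[:2].round(4),'h',p[2].round(4),sb[4]]
        except Exception as ex: pass
    print(*out)
# tier floor & pose
W=cloud(T2); o=np.array([.481,-.315]); a=np.radians(-13.93); R=np.array([[np.cos(a),-np.sin(a)],[np.sin(a),np.cos(a)]])
for nm,l in (('narrow',-.067),('wide',.059)):
    zs=[]
    for x in (-.08,-.04,0,.04,.08):
        q=o+R@[x,l]; 
        for c in (T2,W4):
            u,v=proj(c,[*q,.079]); u,v=int(u),int(v)
            if 3<u<508 and 3<v<380: zs.append(np.nanmedian(cloud(c)[v-2:v+3,u-2:u+3,2]))
    print(nm,np.round(zs,4))
for l in (-.067,.059):
  print([tuple((o+R@[x,l]).round(4)) for x in (-.072,-.024,0,.024,.072)])
E
```

```text
orange top [0.5856 0.1165] 58 tri [0.5855 0.1165 0.0317] w1 [0.5831 0.1188] h 0.0248 500
green top [ 0.5809 -0.0107] 55 tri [ 0.5809 -0.0103  0.0311] w4 [ 0.578  -0.0129] h 0.0261 210
brown top [ 0.5876 -0.1108] 55 tri [ 0.5874 -0.1102  0.0308] w4 [ 0.5859 -0.1095] h 0.03 316
red top [0.4677 0.1045] 55 tri [0.4679 0.1046 0.0318] w1 [0.4656 0.1071] h 0.0259 320
large top [0.6949 0.1096] 118 tri [0.6947 0.1098 0.0371]
narrow [0.6286 0.0779 0.6304 0.0778 0.643  0.0778 0.6428 0.078  0.6403 0.078 ]
wide [0.6578 0.078  0.6547 0.0781 0.6511 0.0779 0.6478 0.0778 0.6447 0.0777]
[(np.float64(0.395), np.float64(-0.3627)), (np.float64(0.4416), np.float64(-0.3743)), (np.float64(0.4649), np.float64(-0.38)), (np.float64(0.4882), np.float64(-0.3858)), (np.float64(0.5348), np.float64(-0.3974))]
[(np.float64(0.4253), np.float64(-0.2404)), (np.float64(0.4719), np.float64(-0.252)), (np.float64(0.4952), np.float64(-0.2577)), (np.float64(0.5185), np.float64(-0.2635)), (np.float64(0.5651), np.float64(-0.2751))]
  return _methods._mean(a, axis=axis, dtype=dtype,
  ret = um.true_divide(
```

Heights are within about 3 mm of what they must be: tins about 28–31 mm, floors at 78 mm. I'll plan all the legs as tool-frame shifts at constant yaw.

```bash
python3 - <<'E'
from h import *
go(.5868,-.1098,.255,-13.93)
a=np.radians(-13.93); ex=np.array([np.cos(a),np.sin(a)]); ey=np.array([np.sin(a),-np.cos(a)])
def leg(n,p,q): d=np.array(q)-p; print(n,'dx %.3f dy %.3f'%(d@ex/.12,d@ey/.12))
tins={'brown':(.5868,-.1098),'green':(.580,-.011),'orange':(.5845,.118),'red':(.467,.106),'large':(.695,.111)}
slots={'brown':(.5348,-.3974),'green':(.4882,-.3858),'orange':(.4416,-.3743),'red':(.395,-.3627),'large':(.4952,-.2577)}
prev=None
for k in tins:
    if prev: leg('from slot '+prev+' to '+k,slots[prev],tins[k])
    leg(k+' to slot',tins[k],slots[k]); prev=k
E
```

```text
t 9.3 d [ 0.438 -1.866  0.484] a [-0.001  0.004 -0.   ] pos [ 0.4819 -0.3145  0.313 ] yaw -13.94 force [-0.9 -0.5  0.4] grip 0.0853 0.0
brown to slot dx 0.156 dy 2.431
from slot brown to green dx -0.410 dy -3.216
green to slot dx 0.009 dy 3.216
from slot green to orange dx -0.232 dy -4.268
orange to slot dx -0.168 dy 4.269
from slot orange to red dx -0.758 dy -3.936
red to slot dx 0.358 dy 3.935
from slot red to large dx 1.476 dy -4.433
large to slot dx -0.876 dy 3.383
```

```bash
cat > chk.py <<'E'
from h import *
import sys
x,y,z=map(float,sys.argv[1:4])
for n in ('wrist','top'):
    c=cam(n)
    u,v=proj(c,(x,y,z))
    try:
        a,s,col=disc(c,(x,y),z,0); print(n,'px',np.round(a),'area',s[4],'col',col,'pos',plane(c,*a,z)[:2].round(4))
    except Exception as e: print(n,'not seen',u,v)
    if len(sys.argv)>4 and n=='wrist': save(c,sys.argv[4])
go(x,y,.086,-13.93)
E
python3 -m creep '[{"dx":0.11,"dy":-0.45,"dz":0.0,"ax":0,"ay":0,"az":0},{"dx":0.22,"dy":-0.93,"dz":0.24,"ax":0,"ay":0,"az":0},{"dx":0.22,"dy":-0.93,"dz":0.24,"ax":0,"ay":0,"az":0}]' -1 60 && python3 -m creep '[{"dx":0.11,"dy":-0.45,"dz":0.24,"ax":0,"ay":0,"az":0},{"dx":0.22,"dy":-0.93,"dz":0.24,"ax":0,"ay":0,"az":0},{"dx":0.22,"dy":-0.93,"dz":0.24,"ax":0,"ay":0,"az":0},{"dx":0.22,"dy":-0.93,"dz":0.24,"ax":0,"ay":0,"az":0}]'
python3 chk.py .5868 -.1098 .028 w5.png
```

```text
t: 9.68
position: [0.5347, -0.2095, 0.2815]
orientation: [-3.117, 0.375, 0.011]
force: [0.3, 0.4, -1.2]
grip_width: 0.0855
gripper_force: 0.0
t: 10.18
position: [0.5869, -0.1113, 0.2562]
orientation: [3.118, -0.381, -0.002]
force: [0.0, 0.1, -0.1]
grip_width: 0.0851
gripper_force: 0.0
wrist px [255. 176.] area 386 col [ 92.  147.5 158. ] pos [ 0.5862 -0.1086]
top px [299. 176.] area 56 col [102.5 145.5 156. ] pos [ 0.5878 -0.1107]
t 10.3 d [-0.003 -0.019  1.422] a [ 0.001  0.001 -0.003] pos [ 0.5867 -0.112   0.2567] yaw -14.02 force [ 0.1  0.4 -0.6] grip 0.0857 0.0
```

View pics/w5.png

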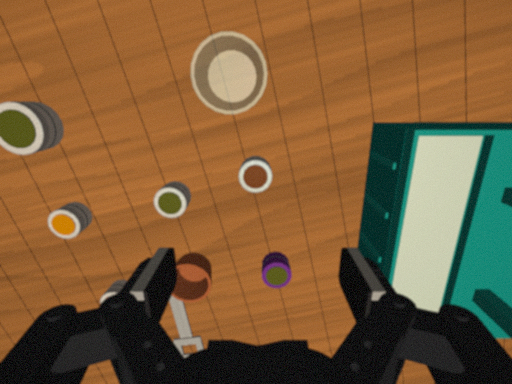

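The brown tin is at (255,176), centred between the fingers, and the purple look-alike is clear at (277,270). I'll descend and grasp.

```bash

python3 -m creep '[{"dx":0,"dy":-0.019,"dz":0.4,"ax":0,"ay":0,"az":0},{"dx":0,"dy":-0.019,"dz":0.85,"ax":0,"ay":0,"az":0},{"dx":0,"dy":-0.019,"dz":0.95,"ax":0,"ay":0,"az":0}]' -1 60 && python3 -m creep '[{"dx":0,"dy":0,"dz":0.25,"ax":0,"ay":0,"az":0},{"dx":0,"dy":0,"dz":0.47,"ax":0,"ay":0,"az":0},{"dx":0,"dy":0,"dz":0.47,"ax":0,"ay":0,"az":0}]' && python3 -m creep '[{"dx":0,"dy":0,"dz":0,"ax":0,"ay":0,"az":0},{"dx":0,"dy":0,"dz":0,"ax":0,"ay":0,"az":0},{"dx":0,"dy":0,"dz":0,"ax":0,"ay":0,"az":0},{"dx":0,"dy":0,"dz":0,"ax":0,"ay":0,"az":0},{"dx":0,"dy":0,"dz":0,"ax":0,"ay":0,"az":0}]' 1 60 && python3 -m creep '[{"dx":0,"dy":0,"dz":-0.1,"ax":0,"ay":0,"az":0},{"dx":0,"dy":0,"dz":-0.5,"ax":0,"ay":0,"az":0},{"dx":0,"dy":0,"dz":-0.9,"ax":0,"ay":0,"az":0},{"dx":0,"dy":0,"dz":-1,"ax":0,"ay":0,"az":0}]'
python3 - <<'E'
from h import *
go(.5348,-.3974,.27,-13.93)
c=cam('scene'); save(c,'s6.png',(150,130,350,290),3.5)
E
```

```text
t: 10.65
position: [0.5853, -0.1098, 0.1395]
orientation: [3.117, -0.384, -0.011]
force: [-0.6, -0.7, 0.8]
grip_width: 0.0857
gripper_force: 0.0
t: 11.02
position: [0.5874, -0.1094, 0.0863]
orientation: [3.118, -0.382, -0.003]
force: [0.4, -0.0, 0.5]
grip_width: 0.0851
gripper_force: 0.0
t: 11.65
position: [0.5887, -0.1087, 0.088]
orientation: [3.118, -0.38, 0.004]
force: [-0.1, -0.1, 5.2]
grip_width: 0.0335
gripper_force: 59.3
t: 12.15
position: [0.5892, -0.1089, 0.2111]
orientation: [-3.118, 0.381, -0.012]
force: [0.3, 0.2, 0.2]
grip_width: 0.0333
gripper_force: 59.7
t 12.2 d [ 0.142  2.442 -0.493] a [-0.003 -0.015  0.   ] pos [ 0.5892 -0.1089  0.2111] yaw -13.92 force [0.3 0.2 0.2] grip 0.0333 59.7
```

View pics/s6.png

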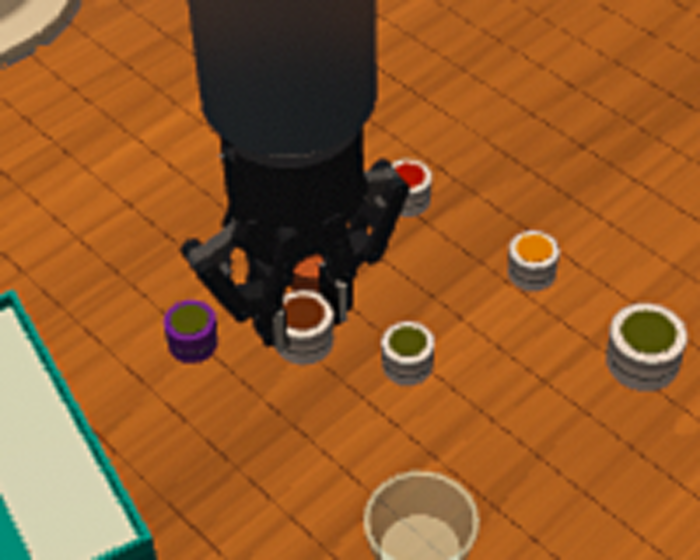

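The brown tin is held level at (303,330) in the crop, and the fingertips reach well down its side. I'll measure how high the tips are above the tin's base.

```bash
python3 - <<'E'
from h import *
c=cam('scene'); W=cloud(c); p=bot.read_state()['position']; a=np.radians(-13.93)
R=np.array([[np.cos(a),np.sin(a)],[np.sin(a),-np.cos(a)]])
Q=(W[...,:2]-p[:2])@R; h=W[...,2]-p[2]
m=(abs(Q[...,0])<.03)&(abs(Q[...,1])<.07)&(h<-.03)&(W[...,2]>.06)
v,u=np.nonzero(m)
for lo in np.arange(-.07,.07,.006):
    k=(Q[v,u,1]>=lo)&(Q[v,u,1]<lo+.006)
    if k.sum()>2: print('ty %.3f'%lo,k.sum(),'h min %.4f p5 %.4f'%(h[v,u][k].min(),np.percentile(h[v,u][k],5)),'median gray',np.median(c['pixels'][v,u][k],0), 'tx',np.median(Q[v,u,0][k]).round(3))
E
```

```text
ty -0.034 8 h min -0.0569 p5 -0.0566 median gray [41.5 24.5 14. ] tx 0.008
ty -0.028 15 h min -0.0644 p5 -0.0617 median gray [51. 29. 26.] tx 0.009
ty -0.022 76 h min -0.0677 p5 -0.0624 median gray [29. 23. 21.] tx 0.008
ty -0.016 33 h min -0.0803 p5 -0.0753 median gray [174. 139. 113.] tx 0.004
ty -0.010 48 h min -0.0798 p5 -0.0745 median gray [106.5  58.   52.5] tx 0.006
ty -0.004 54 h min -0.0830 p5 -0.0782 median gray [106.5  54.5  48.5] tx 0.011
ty 0.002 58 h min -0.0829 p5 -0.0791 median gray [104.   61.5  55.5] tx 0.011
ty 0.008 45 h min -0.0819 p5 -0.0801 median gray [99. 81. 72.] tx 0.012
ty 0.014 28 h min -0.0830 p5 -0.0815 median gray [66. 60. 54.] tx 0.011
ty 0.020 34 h min -0.0663 p5 -0.0632 median gray [66.  60.5 54. ] tx 0.011
ty 0.026 35 h min -0.0580 p5 -0.0557 median gray [13. 13. 14.] tx 0.007
```

The tips are at -67 mm and the tin base at about -85 mm, so they clear the 10 mm rims. Carrying it to slot 1.

```bash

python3 -m creep '[{"dx":0,"dy":0.1,"dz":-0.3,"ax":0,"ay":0,"az":0},{"dx":0.14,"dy":0.44,"dz":-0.49,"ax":0,"ay":0,"az":0},{"dx":0.14,"dy":0.9,"dz":-0.49,"ax":0,"ay":0,"az":0},{"dx":0.14,"dy":1,"dz":-0.49,"ax":0,"ay":0,"az":0}]' && python3 -m creep '[{"dx":0,"dy":0.4,"dz":0,"ax":0,"ay":0,"az":0},{"dx":0,"dy":0.9,"dz":0,"ax":0,"ay":0,"az":0},{"dx":0,"dy":1,"dz":0,"ax":0,"ay":0,"az":0}]' && python3 -m creep '[{"dx":0,"dy":0.25,"dz":0,"ax":0,"ay":0,"az":0},{"dx":0,"dy":0.44,"dz":0,"ax":0,"ay":0,"az":0},{"dx":0,"dy":0.44,"dz":0.4,"ax":0,"ay":0,"az":0},{"dx":0,"dy":0.44,"dz":0.65,"ax":0,"ay":0,"az":0},{"dx":0,"dy":0.44,"dz":0.75,"ax":0,"ay":0,"az":0},{"dx":0,"dy":0.44,"dz":0.75,"ax":0,"ay":0,"az":0}]'; python3 - <<'E'
from h import *
go(.5348,-.3974,.168,-13.93)
E
```

```text
t: 12.75
position: [0.5738, -0.2316, 0.2633]
orientation: [-3.117, 0.386, 0.005]
force: [-0.2, 0.8, 0.3]
grip_width: 0.0334
gripper_force: 59.8
t: 13.12
position: [0.5447, -0.348, 0.263]
orientation: [-3.117, 0.386, 0.006]
force: [0.5, 0.3, -0.3]
grip_width: 0.0334
gripper_force: 59.9
t: 13.88
position: [0.5336, -0.3966, 0.1747]
orientation: [-3.118, 0.38, 0.002]
force: [-0.2, -0.1, -0.6]
grip_width: 0.0333
gripper_force: 59.9
t 13.9 d [0.011 0.004 0.056] a [-0.     0.003  0.001] pos [ 0.5336 -0.3966  0.1747] yaw -13.91 force [-0.2 -0.1 -0.6] grip 0.0333 59.9
```

```bash

python3 -m creep '[{"dx":0.01,"dy":0,"dz":0.03,"ax":0,"ay":0,"az":0},{"dx":0.01,"dy":0,"dz":0.056,"ax":0,"ay":0,"az":0},{"dx":0.01,"dy":0,"dz":0.065,"ax":0,"ay":0,"az":0},{"dx":0.01,"dy":0,"dz":0.065,"ax":0,"ay":0,"az":0}]' && python3 -m creep '[{"dx":0,"dy":0,"dz":0,"ax":0,"ay":0,"az":0},{"dx":0,"dy":0,"dz":0,"ax":0,"ay":0,"az":0},{"dx":0,"dy":0,"dz":0,"ax":0,"ay":0,"az":0}]' -0.15 && python3 -m creep '[{"dx":0,"dy":0,"dz":-0.3,"ax":0,"ay":0,"az":0},{"dx":0,"dy":0,"dz":-0.75,"ax":0,"ay":0,"az":0},{"dx":0,"dy":0,"dz":-0.9,"ax":0,"ay":0,"az":0}]'
python3 - <<'E'
from h import *
go(.580,-.011,.255,-13.93)
c=cam('wrist'); save(c,'w7.png')
E
```

```text
t: 14.38
position: [0.5347, -0.3972, 0.1675]
orientation: [3.118, -0.381, 0.0]
force: [0.6, -1.3, -0.7]
grip_width: 0.0333
gripper_force: 59.9
t: 14.75
position: [0.5347, -0.3972, 0.1674]
orientation: [3.118, -0.381, 0.0]
force: [0.1, 1.0, 0.3]
grip_width: 0.0491
gripper_force: 0.0
t: 15.12
position: [0.5354, -0.398, 0.2799]
orientation: [3.115, -0.381, 0.01]
force: [-0.3, -0.9, -0.5]
grip_width: 0.0491
gripper_force: 0.0
t 15.1 d [-0.417 -3.22   0.197] a [ 0.005 -0.013 -0.   ] pos [ 0.5354 -0.398   0.2799] yaw -13.93 force [-0.3 -0.9 -0.5] grip 0.0491 0.0
```

View pics/w7.png

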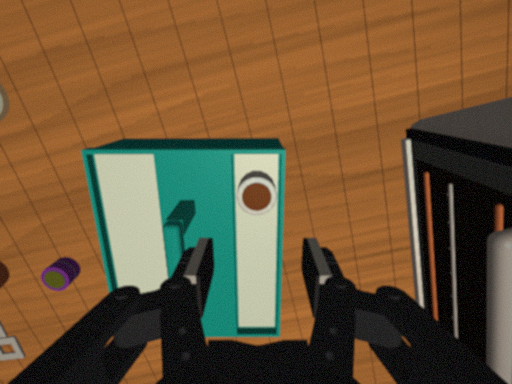

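Brown stands in the narrow row at (257,195), centred and level. On to green.

```bash

python3 -m creep '[{"dx":-0.05,"dy":-0.4,"dz":0,"ax":0,"ay":0,"az":0},{"dx":-0.1,"dy":-0.8,"dz":0,"ax":0,"ay":0,"az":0}]' && python3 -m creep '[{"dx":-0.05,"dy":-0.4,"dz":0,"ax":0,"ay":0,"az":0},{"dx":-0.11,"dy":-0.8,"dz":0,"ax":0,"ay":0,"az":0}]' -1 60 && python3 -m creep '[{"dx":-0.05,"dy":-0.4,"dz":0.1,"ax":0,"ay":0,"az":0},{"dx":-0.11,"dy":-0.8,"dz":0.2,"ax":0,"ay":0,"az":0}]' && python3 -m creep '[{"dx":-0.05,"dy":-0.4,"dz":0,"ax":0,"ay":0,"az":0},{"dx":-0.1,"dy":-0.82,"dz":0,"ax":0,"ay":0,"az":0},{"dx":-0.1,"dy":-0.82,"dz":0,"ax":0,"ay":0,"az":0},{"dx":-0.1,"dy":-0.82,"dz":0,"ax":0,"ay":0,"az":0}]'
python3 chk.py .580 -.011 .028
```

```text
t: 15.42
position: [0.5459, -0.3002, 0.2745]
orientation: [-3.118, 0.383, 0.001]
force: [1.2, 0.8, 0.7]
grip_width: 0.0492
gripper_force: 0.0
t: 15.68
position: [0.5563, -0.2032, 0.2748]
orientation: [-3.118, 0.381, 0.001]
force: [1.0, -0.1, -0.2]
grip_width: 0.0823
gripper_force: 0.0
t: 15.92
position: [0.5667, -0.1068, 0.2507]
orientation: [-3.118, 0.381, 0.0]
force: [0.9, -0.4, -0.3]
grip_width: 0.0856
gripper_force: 0.0
t: 16.42
position: [0.5787, -0.01, 0.251]
orientation: [3.118, -0.38, -0.001]
force: [0.1, -0.8, -0.3]
grip_width: 0.0853
gripper_force: 0.0
wrist px [256. 176.] area 415 col [107.5 119.  162. ] pos [ 0.5795 -0.0087]
top px [275. 175.] area 303 col [ 43.5 126.  127.5] pos [ 0.5917 -0.0444]
t 16.5 d [ 0.011 -0.002  1.376] a [ 0.001  0.001 -0.002] pos [ 0.5787 -0.0109  0.2512] yaw -14.0 force [-0.4 -0.2  0.3] grip 0.0855 0.0
```

```bash

python3 -m creep '[{"dx":0.01,"dy":-0.015,"dz":0.4,"ax":0,"ay":0,"az":0},{"dx":0.01,"dy":-0.015,"dz":0.85,"ax":0,"ay":0,"az":0},{"dx":0.01,"dy":-0.015,"dz":0.95,"ax":0,"ay":0,"az":0}]' -1 60 && python3 -m creep '[{"dx":0,"dy":0,"dz":0.25,"ax":0,"ay":0,"az":0},{"dx":0,"dy":0,"dz":0.425,"ax":0,"ay":0,"az":0},{"dx":0,"dy":0,"dz":0.425,"ax":0,"ay":0,"az":0}]' && python3 -m creep '[{"dx":0,"dy":0,"dz":0,"ax":0,"ay":0,"az":0},{"dx":0,"dy":0,"dz":0,"ax":0,"ay":0,"az":0},{"dx":0,"dy":0,"dz":0,"ax":0,"ay":0,"az":0},{"dx":0,"dy":0,"dz":0,"ax":0,"ay":0,"az":0},{"dx":0,"dy":0,"dz":0,"ax":0,"ay":0,"az":0}]' 1 60 && python3 -m creep '[{"dx":0,"dy":0,"dz":-0.1,"ax":0,"ay":0,"az":0},{"dx":0,"dy":0,"dz":-0.5,"ax":0,"ay":0,"az":0},{"dx":0,"dy":0,"dz":-0.95,"ax":0,"ay":0,"az":0}]' && python3 -m creep '[{"dx":0,"dy":0.2,"dz":-0.3,"ax":0,"ay":0,"az":0},{"dx":0,"dy":0.6,"dz":-0.55,"ax":0,"ay":0,"az":0},{"dx":0,"dy":1,"dz":-0.55,"ax":0,"ay":0,"az":0}]' && python3 -m creep '[{"dx":0,"dy":0.5,"dz":0,"ax":0,"ay":0,"az":0},{"dx":0,"dy":1,"dz":0,"ax":0,"ay":0,"az":0}]' && python3 -m creep '[{"dx":0,"dy":0.5,"dz":0,"ax":0,"ay":0,"az":0},{"dx":0.01,"dy":1,"dz":0,"ax":0,"ay":0,"az":0},{"dx":0.01,"dy":1,"dz":0,"ax":0,"ay":0,"az":0}]' && python3 -m creep '[{"dx":0,"dy":0.12,"dz":0,"ax":0,"ay":0,"az":0},{"dx":0,"dy":0.23,"dz":0,"ax":0,"ay":0,"az":0},{"dx":0,"dy":0.23,"dz":0,"ax":0,"ay":0,"az":0}]'
python3 - <<'E'
from h import *
go(.4882,-.3858,.168,-13.93)
E
```

```text
t: 16.9
position: [0.5782, -0.0099, 0.134]
orientation: [3.116, -0.384, -0.011]
force: [-0.1, -0.1, 0.6]
grip_width: 0.0852
gripper_force: 0.0
t: 17.27
position: [0.5805, -0.0092, 0.0865]
orientation: [3.117, -0.382, -0.001]
force: [0.2, 0.5, 0.9]
grip_width: 0.0855
gripper_force: 0.0
t: 17.9
position: [0.5812, -0.0085, 0.0878]
orientation: [-3.118, 0.38, -0.004]
force: [-0.2, -0.4, 6.0]
grip_width: 0.0333
gripper_force: 59.2
t: 18.27
position: [0.5798, -0.0087, 0.2016]
orientation: [3.118, -0.381, -0.003]
force: [1.1, -0.2, -0.8]
grip_width: 0.0335
gripper_force: 59.8
t: 18.65
position: [0.5521, -0.1262, 0.2703]
orientation: [-3.118, 0.379, -0.01]
force: [1.5, 0.7, -1.4]
grip_width: 0.0334
gripper_force: 59.8
t: 18.9
position: [0.5219, -0.2429, 0.2672]
orientation: [-3.119, 0.38, -0.001]
force: [0.8, -0.1, -0.4]
grip_width: 0.0333
gripper_force: 59.8
t: 19.27
position: [0.4931, -0.3618, 0.2663]
orientation: [3.117, -0.389, -0.001]
force: [0.4, 0.6, -0.6]
grip_width: 0.0334
gripper_force: 59.9
t: 19.65
position: [0.4882, -0.3853, 0.2663]
orientation: [3.118, -0.381, -0.0]
force: [0.7, 1.2, -2.0]
grip_width: 0.0332
gripper_force: 59.9
t 19.6 d [0.001 0.004 0.82 ] a [ 0.     0.    -0.001] pos [ 0.4882 -0.3853  0.2663] yaw -13.95 force [ 0.7  1.2 -2. ] grip 0.0332 59.9
```

```bash

python3 -m creep '[{"dx":0,"dy":0,"dz":0.3,"ax":0,"ay":0,"az":0},{"dx":0,"dy":0,"dz":0.65,"ax":0,"ay":0,"az":0},{"dx":0,"dy":0,"dz":0.78,"ax":0,"ay":0,"az":0},{"dx":0,"dy":0,"dz":0.828,"ax":0,"ay":0,"az":0},{"dx":0,"dy":0,"dz":0.828,"ax":0,"ay":0,"az":0}]' && python3 -m creep '[{"dx":0,"dy":0,"dz":0,"ax":0,"ay":0,"az":0},{"dx":0,"dy":0,"dz":0,"ax":0,"ay":0,"az":0},{"dx":0,"dy":0,"dz":0,"ax":0,"ay":0,"az":0}]' -0.15 && python3 -m creep '[{"dx":0,"dy":0,"dz":-0.3,"ax":0,"ay":0,"az":0},{"dx":0,"dy":0,"dz":-0.75,"ax":0,"ay":0,"az":0},{"dx":0,"dy":0,"dz":-0.9,"ax":0,"ay":0,"az":0}]'
python3 chk.py .4882 -.3858 .107
python3 - <<'E'
from h import *
go(.5845,.118,.255,-13.93)
E
```

```text
t: 20.27
position: [0.489, -0.3853, 0.1684]
orientation: [3.117, -0.38, 0.003]
force: [-0.2, 0.2, -0.8]
grip_width: 0.0336
gripper_force: 59.9
t: 20.65
position: [0.4884, -0.3852, 0.1675]
orientation: [3.118, -0.381, 0.001]
force: [-1.2, 1.1, -0.2]
grip_width: 0.0492
gripper_force: 0.0
t: 21.02
position: [0.489, -0.3859, 0.2794]
orientation: [3.115, -0.381, 0.009]
force: [0.3, 0.4, 0.2]
grip_width: 0.049
gripper_force: 0.0
wrist px [257. 194.] area 588 col [ 95.  119.5 160. ] pos [ 0.4878 -0.3853]
top px [405. 243.] area 16108 col [195.5 129.  147. ] pos [ 0.3996 -0.3686]
t 21.1 d [-0.015 -0.     1.601] a [ 0.004 -0.011 -0.   ] pos [ 0.489  -0.3856  0.2782] yaw -13.94 force [ 0.6 -0.3  0.4] grip 0.0489 0.0
t 21.1 d [-0.239 -4.266  0.184] a [ 0.004 -0.011 -0.   ] pos [ 0.489  -0.3856  0.2782] yaw -13.94 force [ 0.6 -0.3  0.4] grip 0.0489 0.0
```

Green is placed. The wrist sees it at (0.488,-0.385). On to orange.

```bash

python3 -m creep '[{"dx":-0.02,"dy":-0.5,"dz":0,"ax":0,"ay":0,"az":0},{"dx":-0.06,"dy":-1,"dz":0,"ax":0,"ay":0,"az":0}]' && python3 -m creep '[{"dx":-0.02,"dy":-0.5,"dz":0,"ax":0,"ay":0,"az":0},{"dx":-0.06,"dy":-1,"dz":0,"ax":0,"ay":0,"az":0}]' -1 60 && python3 -m creep '[{"dx":-0.02,"dy":-0.5,"dz":0,"ax":0,"ay":0,"az":0},{"dx":-0.06,"dy":-1,"dz":0,"ax":0,"ay":0,"az":0}]' && python3 -m creep '[{"dx":-0.02,"dy":-0.5,"dz":0.09,"ax":0,"ay":0,"az":0},{"dx":-0.06,"dy":-1,"dz":0.18,"ax":0,"ay":0,"az":0}]' && python3 -m creep '[{"dx":0,"dy":-0.26,"dz":0,"ax":0,"ay":0,"az":0},{"dx":0,"dy":-0.26,"dz":0,"ax":0,"ay":0,"az":0},{"dx":0,"dy":-0.26,"dz":0,"ax":0,"ay":0,"az":0}]'
python3 chk.py .5845 .118 .028
```

```text
t: 21.38
position: [0.5098, -0.2657, 0.2733]
orientation: [-3.117, 0.384, 0.003]
force: [1.6, -0.0, -0.3]
grip_width: 0.0492
gripper_force: 0.0
t: 21.62
position: [0.5318, -0.1467, 0.2737]
orientation: [-3.118, 0.382, 0.003]
force: [-0.6, -0.8, -0.7]
grip_width: 0.0827
gripper_force: 0.0
t: 21.88
position: [0.5537, -0.0285, 0.2738]
orientation: [3.118, -0.381, -0.003]
force: [1.3, 0.6, 0.5]
grip_width: 0.0853
gripper_force: 0.0
t: 22.12
position: [0.5756, 0.0897, 0.252]
orientation: [3.118, -0.381, -0.002]
force: [0.8, -0.3, -0.6]
grip_width: 0.0853
gripper_force: 0.0
t: 22.5
position: [0.5831, 0.1177, 0.2526]
orientation: [3.118, -0.381, -0.002]
force: [-1.2, -1.3, -0.5]
grip_width: 0.0856
gripper_force: 0.0
wrist px [256. 175.] area 417 col [164.5 149.  195. ] pos [0.5838 0.1185]
top px [218. 179.] area 44 col [171.5 145.  199. ] pos [0.583 0.117]
t 22.6 d [ 0.009 -0.011  1.393] a [ 0.001  0.001 -0.003] pos [0.5832 0.117  0.2532] yaw -14.0 force [-0.5 -0.1  0. ] grip 0.0858 0.0
```

```bash

python3 -m creep '[{"dx":0.01,"dy":-0.012,"dz":0.4,"ax":0,"ay":0,"az":0},{"dx":0.01,"dy":-0.012,"dz":0.85,"ax":0,"ay":0,"az":0},{"dx":0.01,"dy":-0.012,"dz":0.95,"ax":0,"ay":0,"az":0}]' -1 60 && python3 -m creep '[{"dx":0,"dy":0,"dz":0.25,"ax":0,"ay":0,"az":0},{"dx":0,"dy":0,"dz":0.44,"ax":0,"ay":0,"az":0},{"dx":0,"dy":0,"dz":0.44,"ax":0,"ay":0,"az":0}]' && python3 -m creep '[{"dx":0,"dy":0,"dz":0,"ax":0,"ay":0,"az":0},{"dx":0,"dy":0,"dz":0,"ax":0,"ay":0,"az":0},{"dx":0,"dy":0,"dz":0,"ax":0,"ay":0,"az":0},{"dx":0,"dy":0,"dz":0,"ax":0,"ay":0,"az":0},{"dx":0,"dy":0,"dz":0,"ax":0,"ay":0,"az":0}]' 1 60 && python3 -m creep '[{"dx":0,"dy":0,"dz":-0.1,"ax":0,"ay":0,"az":0},{"dx":0,"dy":0,"dz":-0.5,"ax":0,"ay":0,"az":0},{"dx":0,"dy":0,"dz":-0.95,"ax":0,"ay":0,"az":0}]' && python3 -m creep '[{"dx":-0.04,"dy":0.2,"dz":-0.3,"ax":0,"ay":0,"az":0},{"dx":-0.08,"dy":0.6,"dz":-0.55,"ax":0,"ay":0,"az":0},{"dx":-0.17,"dy":1,"dz":-0.55,"ax":0,"ay":0,"az":0}]' && python3 -m creep '[{"dx":0,"dy":0.5,"dz":0,"ax":0,"ay":0,"az":0},{"dx":0,"dy":1,"dz":0,"ax":0,"ay":0,"az":0}]' && python3 -m creep '[{"dx":0,"dy":0.5,"dz":0,"ax":0,"ay":0,"az":0},{"dx":0,"dy":1,"dz":0,"ax":0,"ay":0,"az":0}]' && python3 -m creep '[{"dx":0,"dy":0.5,"dz":0,"ax":0,"ay":0,"az":0},{"dx":0,"dy":1,"dz":0,"ax":0,"ay":0,"az":0},{"dx":0,"dy":1,"dz":0,"ax":0,"ay":0,"az":0}]' && python3 -m creep '[{"dx":0,"dy":0.15,"dz":0,"ax":0,"ay":0,"az":0},{"dx":0,"dy":0.27,"dz":0,"ax":0,"ay":0,"az":0},{"dx":0,"dy":0.27,"dz":0,"ax":0,"ay":0,"az":0}]'
python3 - <<'E'
from h import *
go(.4416,-.3743,.168,-13.93)
E
```

```text
t: 22.98
position: [0.5829, 0.1175, 0.1361]
orientation: [3.115, -0.384, -0.01]
force: [-0.4, 0.4, 0.4]
grip_width: 0.0855
gripper_force: 0.0
t: 23.35
position: [0.585, 0.1186, 0.0868]
orientation: [3.117, -0.382, -0.001]
force: [0.4, 0.4, 0.2]
grip_width: 0.0851
gripper_force: 0.0
t: 23.98
position: [0.5858, 0.1194, 0.0881]
orientation: [-3.118, 0.38, -0.004]
force: [-1.7, -0.0, 6.0]
grip_width: 0.0332
gripper_force: 59.4
t: 24.35
position: [0.5844, 0.1189, 0.2019]
orientation: [3.117, -0.381, -0.002]
force: [0.9, 0.4, 0.2]
grip_width: 0.0337
gripper_force: 59.7
t: 24.72
position: [0.5368, 0.0067, 0.2702]
orientation: [-3.117, 0.38, -0.01]
force: [0.4, -0.7, -0.7]
grip_width: 0.0333
gripper_force: 59.7
t: 24.98
position: [0.5064, -0.1103, 0.2676]
orientation: [-3.118, 0.38, -0.002]
force: [0.6, -1.5, -0.2]
grip_width: 0.033
gripper_force: 59.7
t: 25.22
position: [0.4775, -0.227, 0.2675]
orientation: [3.118, -0.381, 0.002]
force: [1.5, 0.7, -1.1]
grip_width: 0.0333
gripper_force: 59.7
t: 25.6
position: [0.4478, -0.3451, 0.2667]
orientation: [3.117, -0.39, -0.001]
force: [0.8, 0.8, -0.7]
grip_width: 0.0335
gripper_force: 59.8
t: 25.98
position: [0.4417, -0.3736, 0.2666]
orientation: [3.118, -0.382, -0.0]
force: [0.3, 0.5, -0.5]
grip_width: 0.0335
gripper_force: 59.8
t 26.0 d [0.001 0.006 0.822] a [ 0.     0.    -0.001] pos [ 0.4417 -0.3736  0.2666] yaw -13.96 force [ 0.3  0.5 -0.5] grip 0.0335 59.8
```

```bash

python3 -m creep '[{"dx":0,"dy":0.005,"dz":0.3,"ax":0,"ay":0,"az":0},{"dx":0,"dy":0.005,"dz":0.65,"ax":0,"ay":0,"az":0},{"dx":0,"dy":0.005,"dz":0.78,"ax":0,"ay":0,"az":0},{"dx":0,"dy":0.005,"dz":0.83,"ax":0,"ay":0,"az":0},{"dx":0,"dy":0.005,"dz":0.83,"ax":0,"ay":0,"az":0}]' && python3 -m creep '[{"dx":0,"dy":0,"dz":0,"ax":0,"ay":0,"az":0},{"dx":0,"dy":0,"dz":0,"ax":0,"ay":0,"az":0},{"dx":0,"dy":0,"dz":0,"ax":0,"ay":0,"az":0}]' -0.15 && python3 -m creep '[{"dx":0,"dy":0,"dz":-0.3,"ax":0,"ay":0,"az":0},{"dx":0,"dy":0,"dz":-0.75,"ax":0,"ay":0,"az":0},{"dx":0,"dy":0,"dz":-0.9,"ax":0,"ay":0,"az":0}]'
python3 chk.py .4416 -.3743 .107
python3 -m creep '[{"dx":-0.1,"dy":-0.5,"dz":0,"ax":0,"ay":0,"az":0},{"dx":-0.19,"dy":-1,"dz":0,"ax":0,"ay":0,"az":0}]' && python3 -m creep '[{"dx":-0.1,"dy":-0.5,"dz":0,"ax":0,"ay":0,"az":0},{"dx":-0.19,"dy":-1,"dz":0,"ax":0,"ay":0,"az":0}]' -1 60 && python3 -m creep '[{"dx":-0.1,"dy":-0.5,"dz":0,"ax":0,"ay":0,"az":0},{"dx":-0.19,"dy":-1,"dz":0,"ax":0,"ay":0,"az":0}]' && python3 -m creep '[{"dx":-0.1,"dy":-0.5,"dz":0.09,"ax":0,"ay":0,"az":0},{"dx":-0.19,"dy":-0.94,"dz":0.18,"ax":0,"ay":0,"az":0},{"dx":-0.19,"dy":-0.94,"dz":0.18,"ax":0,"ay":0,"az":0},{"dx":-0.19,"dy":-0.94,"dz":0.18,"ax":0,"ay":0,"az":0}]'
python3 chk.py .467 .106 .028
```

```text
t: 26.6
position: [0.4423, -0.3741, 0.1684]
orientation: [3.117, -0.38, 0.003]
force: [0.1, 0.1, -1.1]
grip_width: 0.0334
gripper_force: 59.8
t: 26.98
position: [0.4417, -0.3739, 0.1674]
orientation: [3.118, -0.381, 0.001]
force: [0.2, 0.1, 0.4]
grip_width: 0.049
gripper_force: 0.0
t: 27.35
position: [0.4424, -0.3746, 0.2792]
orientation: [3.115, -0.381, 0.009]
force: [-0.4, -0.4, -0.7]
grip_width: 0.0496
gripper_force: 0.0
wrist px [257. 194.] area 597 col [148.  147.5 190.5] pos [ 0.4412 -0.3741]
top px [404. 261.] area 14729 col [195. 129. 147.] pos [ 0.3527 -0.3627]
t 27.4 d [-0.015 -0.003  1.599] a [ 0.004 -0.011 -0.   ] pos [ 0.4423 -0.3744  0.2779] yaw -13.93 force [ 0.7 -0.2 -0.5] grip 0.0492 0.0
t: 27.7
position: [0.4477, -0.2506, 0.2734]
orientation: [-3.117, 0.384, 0.003]
force: [1.6, 1.2, 1.3]
grip_width: 0.0492
gripper_force: 0.0
t: 27.95
position: [0.4544, -0.128, 0.2739]
orientation: [-3.118, 0.382, 0.002]
force: [1.1, -0.1, 0.5]
grip_width: 0.0824
gripper_force: 0.0
t: 28.2
position: [0.4612, -0.006, 0.274]
orientation: [3.118, -0.381, -0.002]
force: [1.8, 0.3, 0.4]
grip_width: 0.0855
gripper_force: 0.0
t: 28.7
position: [0.4666, 0.1068, 0.2526]
orientation: [3.117, -0.38, -0.002]
force: [-0.3, -0.2, 0.1]
grip_width: 0.0854
gripper_force: 0.0
wrist px [257. 176.] area 387 col [101. 176. 173.] pos [0.4659 0.1065]
top px [215. 218.] area 522 col [101. 127. 132.] pos [0.4712 0.1283]
t 28.8 d [ 1.000e-03 -0.000e+00  1.394e+00] a [ 0.001  0.    -0.003] pos [0.4669 0.1061 0.2533] yaw -14.01 force [0.1 0.4 0.8] grip 0.0854 0.0
```

```bash

python3 -m creep '[{"dx":0,"dy":0,"dz":0.4,"ax":0,"ay":0,"az":0},{"dx":0,"dy":0,"dz":0.85,"ax":0,"ay":0,"az":0},{"dx":0,"dy":0,"dz":0.95,"ax":0,"ay":0,"az":0}]' -1 60 && python3 -m creep '[{"dx":0,"dy":0,"dz":0.25,"ax":0,"ay":0,"az":0},{"dx":0,"dy":0,"dz":0.44,"ax":0,"ay":0,"az":0},{"dx":0,"dy":0,"dz":0.44,"ax":0,"ay":0,"az":0}]' && python3 -m creep '[{"dx":0,"dy":0,"dz":0,"ax":0,"ay":0,"az":0},{"dx":0,"dy":0,"dz":0,"ax":0,"ay":0,"az":0},{"dx":0,"dy":0,"dz":0,"ax":0,"ay":0,"az":0},{"dx":0,"dy":0,"dz":0,"ax":0,"ay":0,"az":0},{"dx":0,"dy":0,"dz":0,"ax":0,"ay":0,"az":0}]' 1 60 && python3 -m creep '[{"dx":0,"dy":0,"dz":-0.1,"ax":0,"ay":0,"az":0},{"dx":0,"dy":0,"dz":-0.5,"ax":0,"ay":0,"az":0},{"dx":0,"dy":0,"dz":-0.95,"ax":0,"ay":0,"az":0}]' && python3 -m creep '[{"dx":0.05,"dy":0.2,"dz":-0.3,"ax":0,"ay":0,"az":0},{"dx":0.18,"dy":0.6,"dz":-0.55,"ax":0,"ay":0,"az":0},{"dx":0.36,"dy":1,"dz":-0.55,"ax":0,"ay":0,"az":0}]' && python3 -m creep '[{"dx":0,"dy":0.5,"dz":0,"ax":0,"ay":0,"az":0},{"dx":0,"dy":1,"dz":0,"ax":0,"ay":0,"az":0}]' && python3 -m creep '[{"dx":0,"dy":0.5,"dz":0,"ax":0,"ay":0,"az":0},{"dx":0,"dy":1,"dz":0,"ax":0,"ay":0,"az":0}]' && python3 -m creep '[{"dx":0,"dy":0.5,"dz":0,"ax":0,"ay":0,"az":0},{"dx":0,"dy":0.93,"dz":0,"ax":0,"ay":0,"az":0},{"dx":0,"dy":0.93,"dz":0,"ax":0,"ay":0,"az":0},{"dx":0,"dy":0.93,"dz":0,"ax":0,"ay":0,"az":0}]'
python3 - <<'E'
from h import *
go(.395,-.3627,.168,-13.93)
E
```

```text
t: 29.18
position: [0.4653, 0.105, 0.1369]
orientation: [3.115, -0.384, -0.008]
force: [-0.1, -0.6, 0.8]
grip_width: 0.0851
gripper_force: 0.0
t: 29.55
position: [0.4672, 0.1064, 0.0869]
orientation: [3.117, -0.382, -0.001]
force: [0.4, 0.6, 0.7]
grip_width: 0.085
gripper_force: 0.0
t: 30.18
position: [0.4676, 0.1073, 0.0879]
orientation: [-3.118, 0.38, -0.003]
force: [-2.1, 0.7, 6.9]
grip_width: 0.0336
gripper_force: 58.9
t: 30.55
position: [0.4664, 0.1067, 0.2021]
orientation: [3.117, -0.381, -0.002]
force: [1.4, 0.4, -0.5]
grip_width: 0.0336
gripper_force: 59.8
t: 30.92
position: [0.4808, -0.0208, 0.2704]
orientation: [-3.117, 0.378, -0.01]
force: [1.5, 0.2, -2.0]
grip_width: 0.0335
gripper_force: 59.8
t: 31.18
position: [0.4503, -0.138, 0.2674]
orientation: [-3.118, 0.38, -0.001]
force: [1.0, 0.2, -0.4]
grip_width: 0.0336
gripper_force: 59.8
t: 31.42
position: [0.4212, -0.2545, 0.2675]
orientation: [3.118, -0.381, 0.002]
force: [0.7, 0.2, -0.5]
grip_width: 0.0332
gripper_force: 59.8
t: 31.92
position: [0.3951, -0.361, 0.2669]
orientation: [-3.118, 0.382, -0.0]
force: [-0.7, 0.8, -1.0]
grip_width: 0.0336
gripper_force: 59.9
t 31.9 d [0.003 0.014 0.824] a [-0.001 -0.    -0.002] pos [ 0.3951 -0.361   0.2669] yaw -13.98 force [-0.7  0.8 -1. ] grip 0.0336 59.9
```

```bash

python3 -m creep '[{"dx":0,"dy":0.014,"dz":0.3,"ax":0,"ay":0,"az":0},{"dx":0,"dy":0.014,"dz":0.65,"ax":0,"ay":0,"az":0},{"dx":0,"dy":0.014,"dz":0.78,"ax":0,"ay":0,"az":0},{"dx":0,"dy":0.014,"dz":0.832,"ax":0,"ay":0,"az":0},{"dx":0,"dy":0.014,"dz":0.832,"ax":0,"ay":0,"az":0}]' && python3 -m creep '[{"dx":0,"dy":0,"dz":0,"ax":0,"ay":0,"az":0},{"dx":0,"dy":0,"dz":0,"ax":0,"ay":0,"az":0},{"dx":0,"dy":0,"dz":0,"ax":0,"ay":0,"az":0}]' -0.15 && python3 -m creep '[{"dx":0,"dy":0,"dz":-0.3,"ax":0,"ay":0,"az":0},{"dx":0,"dy":0,"dz":-0.75,"ax":0,"ay":0,"az":0},{"dx":0,"dy":0,"dz":-0.9,"ax":0,"ay":0,"az":0}]'
python3 chk.py .395 -.3627 .107
python3 -m creep '[{"dx":0.15,"dy":-0.5,"dz":0,"ax":0,"ay":0,"az":0},{"dx":0.3,"dy":-1,"dz":0,"ax":0,"ay":0,"az":0}]' && python3 -m creep '[{"dx":0.18,"dy":-0.5,"dz":0,"ax":0,"ay":0,"az":0},{"dx":0.35,"dy":-1,"dz":0,"ax":0,"ay":0,"az":0}]' -1 60 && python3 -m creep '[{"dx":0.18,"dy":-0.5,"dz":0,"ax":0,"ay":0,"az":0},{"dx":0.35,"dy":-1,"dz":0,"ax":0,"ay":0,"az":0}]' && python3 -m creep '[{"dx":0.18,"dy":-0.5,"dz":0.1,"ax":0,"ay":0,"az":0},{"dx":0.35,"dy":-1,"dz":0.25,"ax":0,"ay":0,"az":0},{"dx":0.35,"dy":-1,"dz":0.25,"ax":0,"ay":0,"az":0}]' && python3 -m creep '[{"dx":0.1,"dy":-0.43,"dz":0,"ax":0,"ay":0,"az":0},{"dx":0.1,"dy":-0.43,"dz":0.05,"ax":0,"ay":0,"az":0},{"dx":0.1,"dy":-0.43,"dz":0.05,"ax":0,"ay":0,"az":0},{"dx":0.1,"dy":-0.43,"dz":0.05,"ax":0,"ay":0,"az":0}]'
python3 chk.py .695 .111 .034
```

```text
t: 32.55
position: [0.3956, -0.3621, 0.1678]
orientation: [3.118, -0.378, 0.002]
force: [0.4, 0.2, 0.5]
grip_width: 0.0336
gripper_force: 59.9
t: 32.92
position: [0.395, -0.3627, 0.167]
orientation: [3.118, -0.381, 0.001]
force: [-0.2, 0.2, 0.3]
grip_width: 0.049
gripper_force: 0.0
t: 33.3
position: [0.3956, -0.3636, 0.2786]
orientation: [3.115, -0.381, 0.008]
force: [0.4, -0.7, -0.1]
grip_width: 0.0493
gripper_force: 0.0
wrist px [255. 195.] area 565 col [ 90. 174. 171.] pos [ 0.3946 -0.3621]
top px [403. 277.] area 12876 col [196. 129. 147.] pos [ 0.3141 -0.3593]
t 33.4 d [-0.015 -0.007  1.596] a [ 0.004 -0.01  -0.   ] pos [ 0.3956 -0.3634  0.2775] yaw -13.94 force [-0.1  0.2  0.5] grip 0.049 0.0
t: 33.65
position: [0.4585, -0.2542, 0.2735]
orientation: [-3.117, 0.385, 0.003]
force: [2.3, -0.6, -0.3]
grip_width: 0.0489
gripper_force: 0.0
t: 33.9
position: [0.5275, -0.1487, 0.2736]
orientation: [-3.118, 0.382, 0.003]
force: [0.5, -1.0, -0.9]
grip_width: 0.0828
gripper_force: 0.0
t: 34.15
position: [0.5961, -0.0442, 0.2734]
orientation: [3.118, -0.381, -0.003]
force: [1.1, -1.3, 0.5]
grip_width: 0.0856
gripper_force: 0.0
t: 34.52
position: [0.6654, 0.0638, 0.2396]
orientation: [3.117, -0.376, -0.011]
force: [-0.7, -0.4, 0.3]
grip_width: 0.0854
gripper_force: 0.0
t: 35.02
position: [0.6891, 0.1062, 0.2391]
orientation: [3.118, -0.383, 0.0]
force: [0.1, 0.6, 0.2]
grip_width: 0.0859
gripper_force: 0.0
wrist px [251. 178.] area 1014 col [103. 120. 162.] pos [0.6939 0.1118]
top px [220. 139.] area 119 col [112. 118. 163.] pos [0.695  0.1097]
t 35.1 d [ 0.037 -0.048  1.279] a [-0.001 -0.001 -0.002] pos [0.6892 0.1064 0.2394] yaw -14.0 force [-0.4  0.   0.8] grip 0.0856 0.0
```

```bash

python3 -m creep '[{"dx":0.033,"dy":-0.05,"dz":0.4,"ax":0,"ay":0,"az":0},{"dx":0.033,"dy":-0.05,"dz":0.8,"ax":0,"ay":0,"az":0},{"dx":0.033,"dy":-0.05,"dz":0.85,"ax":0,"ay":0,"az":0},{"dx":0.033,"dy":-0.05,"dz":0.85,"ax":0,"ay":0,"az":0}]' -1 70 && python3 -m creep '[{"dx":0,"dy":0,"dz":0.25,"ax":0,"ay":0,"az":0},{"dx":0,"dy":0,"dz":0.43,"ax":0,"ay":0,"az":0},{"dx":0,"dy":0,"dz":0.43,"ax":0,"ay":0,"az":0},{"dx":0,"dy":0,"dz":0.43,"ax":0,"ay":0,"az":0}]' && python3 -m creep '[{"dx":0,"dy":0,"dz":0,"ax":0,"ay":0,"az":0},{"dx":0,"dy":0,"dz":0,"ax":0,"ay":0,"az":0},{"dx":0,"dy":0,"dz":0,"ax":0,"ay":0,"az":0},{"dx":0,"dy":0,"dz":0,"ax":0,"ay":0,"az":0},{"dx":0,"dy":0,"dz":0,"ax":0,"ay":0,"az":0}]' 1 70 && python3 -m creep '[{"dx":0,"dy":0,"dz":-0.1,"ax":0,"ay":0,"az":0},{"dx":0,"dy":0,"dz":-0.5,"ax":0,"ay":0,"az":0},{"dx":0,"dy":0,"dz":-0.9,"ax":0,"ay":0,"az":0},{"dx":0,"dy":0,"dz":-0.9,"ax":0,"ay":0,"az":0}]'
python3 - <<'E'
from h import *
go(.4952,-.2577,.27,-13.93)
E
```

```text
t: 35.62
position: [0.6953, 0.1119, 0.1385]
orientation: [3.118, -0.381, 0.003]
force: [0.3, 0.5, 0.8]
grip_width: 0.0851
gripper_force: 0.0
t: 36.12
position: [0.6961, 0.1126, 0.0881]
orientation: [-3.117, 0.381, -0.007]
force: [-0.0, 0.1, 0.2]
grip_width: 0.0852
gripper_force: 0.0
t: 36.75
position: [0.6955, 0.1126, 0.0869]
orientation: [-3.118, 0.38, -0.004]
force: [-0.5, 0.6, 6.3]
grip_width: 0.0497
gripper_force: 73.4
t: 37.25
position: [0.6966, 0.1125, 0.1993]
orientation: [-3.115, 0.38, -0.015]
force: [0.1, -1.0, -1.3]
grip_width: 0.0496
gripper_force: 72.7
t 37.2 d [-0.881  3.396 -0.612] a [-0.009 -0.018  0.   ] pos [0.6966 0.1125 0.1993] yaw -13.92 force [ 0.1 -1.  -1.3] grip 0.0496 72.7
```

```bash

python3 -m creep '[{"dx":-0.1,"dy":0.2,"dz":-0.3,"ax":0,"ay":0,"az":0},{"dx":-0.2,"dy":0.5,"dz":-0.58,"ax":0,"ay":0,"az":0},{"dx":-0.22,"dy":0.85,"dz":-0.58,"ax":0,"ay":0,"az":0}]' && python3 -m creep '[{"dx":-0.11,"dy":0.42,"dz":0,"ax":0,"ay":0,"az":0},{"dx":-0.22,"dy":0.85,"dz":0,"ax":0,"ay":0,"az":0}]' && python3 -m creep '[{"dx":-0.11,"dy":0.42,"dz":0,"ax":0,"ay":0,"az":0},{"dx":-0.22,"dy":0.85,"dz":0,"ax":0,"ay":0,"az":0}]' && python3 -m creep '[{"dx":-0.11,"dy":0.42,"dz":0,"ax":0,"ay":0,"az":0},{"dx":-0.22,"dy":0.84,"dz":0,"ax":0,"ay":0,"az":0},{"dx":-0.22,"dy":0.84,"dz":0,"ax":0,"ay":0,"az":0},{"dx":-0.22,"dy":0.84,"dz":0,"ax":0,"ay":0,"az":0}]'
python3 - <<'E'
from h import *
go(.4952,-.2577,.167,-13.93)
E
```

```text
t: 37.62
position: [0.6446, 0.0193, 0.2661]
orientation: [-3.117, 0.379, -0.008]
force: [-0.1, -0.5, -1.2]
grip_width: 0.0495
gripper_force: 72.8
t: 37.88
position: [0.593, -0.0741, 0.2622]
orientation: [-3.118, 0.381, 0.002]
force: [0.9, -0.7, -0.4]
grip_width: 0.0495
gripper_force: 72.8
t: 38.12
position: [0.5426, -0.1668, 0.2624]
orientation: [-3.118, 0.381, 0.002]
force: [1.0, -0.7, -0.2]
grip_width: 0.0498
gripper_force: 72.8
t: 38.62
position: [0.4939, -0.257, 0.2624]
orientation: [-3.118, 0.382, 0.001]
force: [0.8, 0.7, -0.3]
grip_width: 0.05
gripper_force: 72.8
t 38.6 d [0.012 0.004 0.795] a [-0.001  0.001 -0.002] pos [ 0.4939 -0.257   0.2624] yaw -13.98 force [ 0.8  0.7 -0.3] grip 0.05 72.8
```

```bash

python3 -m creep '[{"dx":0.01,"dy":0.004,"dz":0.3,"ax":0,"ay":0,"az":0},{"dx":0.01,"dy":0.004,"dz":0.65,"ax":0,"ay":0,"az":0},{"dx":0.01,"dy":0.004,"dz":0.76,"ax":0,"ay":0,"az":0},{"dx":0.01,"dy":0.004,"dz":0.805,"ax":0,"ay":0,"az":0},{"dx":0.01,"dy":0.004,"dz":0.805,"ax":0,"ay":0,"az":0}]' && python3 -m creep '[{"dx":0,"dy":0,"dz":0,"ax":0,"ay":0,"az":0},{"dx":0,"dy":0,"dz":0,"ax":0,"ay":0,"az":0},{"dx":0,"dy":0,"dz":0,"ax":0,"ay":0,"az":0}]' -0.4 && python3 -m creep '[{"dx":0,"dy":0,"dz":-0.2,"ax":0,"ay":0,"az":0},{"dx":0,"dy":0,"dz":-0.6,"ax":0,"ay":0,"az":0},{"dx":0,"dy":0,"dz":-1,"ax":0,"ay":0,"az":0}]' && python3 -m creep '[{"dx":-0.3,"dy":-0.4,"dz":-0.2,"ax":0,"ay":0,"az":0},{"dx":-0.6,"dy":-0.9,"dz":-0.5,"ax":0,"ay":0,"az":0},{"dx":-0.6,"dy":-0.9,"dz":-0.5,"ax":0,"ay":0,"az":0}]' && python3 -m creep '[{"dx":0,"dy":-0.5,"dz":0,"ax":0,"ay":0,"az":0},{"dx":0,"dy":-1,"dz":0,"ax":0,"ay":0,"az":0},{"dx":0,"dy":-1,"dz":0,"ax":0,"ay":0,"az":0},{"dx":0,"dy":-1,"dz":0,"ax":0,"ay":0,"az":0}]'
python3 - <<'E'
from h import *
T=cam('top');S=cam('scene'); np.savez('top90.npz',**T); np.savez('scene90.npz',**S)
a=cv2.resize(S['pixels'][:,:,::-1],(512,384))[90:370,40:420]; b=T['pixels'][130:290,190:440,::-1]
cv2.imwrite('pics/f.png',np.hstack([cv2.resize(a,(400,295)),cv2.resize(b,(400,256))[:256]]) if 0 else np.vstack([cv2.resize(a,(440,324)),cv2.resize(b,(440,276))]))
W=cloud(T); o=np.array([.481,-.315]); an=np.radians(-13.93); R=np.array([[np.cos(an),-np.sin(an)],[np.sin(an),np.cos(an)]])
for nm,(x,y,h) in {'brown':(.072,-.067,.028),'green':(.024,-.067,.028),'orange':(-.024,-.067,.028),'red':(-.072,-.067,.028),'large':(0,.059,.034)}.items():
    z=.079+h; q=o+R@[x,y]
    p=[disc(c,q,z,0) for c in (T,S)]
    t3,e=tri(T,p[0][0],S,p[1][0]); print(nm,'tier xyz',np.round([*(R.T@(t3[:2]-o)),t3[2]-.063],4),'want lid',h+.016,'gap',e.round(4),[k[1][4] for k in p])
t=teal(T); m=t*(np.hypot(W[...,0]-.48,W[...,1]+.31)<.16)*(W[...,2]>.083); r,P=rim(T,m,.089,.089); print('tier rim top',r)
print(bot.read_state()['position'],bot.read_state()['t'])
E
```

```text
t: 39.25
position: [0.4997, -0.256, 0.1711]
orientation: [3.119, -0.374, 0.017]
force: [2.1, 12.9, 16.5]
grip_width: 0.0497
gripper_force: 84.1
t: 39.62
position: [0.4997, -0.2544, 0.1699]
orientation: [-3.116, 0.375, -0.016]
force: [4.6, 18.1, 12.9]
grip_width: 0.0596
gripper_force: 5.4
t: 40.0
position: [0.4956, -0.257, 0.2884]
orientation: [3.118, -0.378, 0.0]
force: [1.1, -0.3, -0.3]
grip_width: 0.0596
gripper_force: 0.0
t: 40.38
position: [0.4513, -0.1332, 0.3495]
orientation: [-3.119, 0.375, -0.009]
force: [0.5, 0.1, 0.0]
grip_width: 0.0598
gripper_force: 0.0
t: 40.88
position: [0.4804, -0.0189, 0.3461]
orientation: [3.118, -0.379, -0.001]
force: [-0.4, -0.6, -0.1]
grip_width: 0.06
gripper_force: 0.0
brown tier xyz [ 0.07   -0.0705  0.0465] want lid 0.044 gap 0.001 [np.int32(67), np.int32(126)]
green tier xyz [ 0.0243 -0.0699  0.0469] want lid 0.044 gap 0.0006 [np.int32(71), np.int32(114)]
orange tier xyz [-0.0233 -0.0705  0.0474] want lid 0.044 gap 0.0007 [np.int32(72), np.int32(108)]
red tier xyz [-0.0719 -0.0701  0.0468] want lid 0.044 gap 0.0011 [np.int32(69), np.int32(90)]
large tier xyz [0.0084 0.0607 0.0524] want lid 0.05 gap 0.0009 [np.int32(156), np.int32(202)]
tier rim top ((478.7818298339844, -319.56268310546875), (189.5673828125, 216.78619384765625), 76.12725067138672)
[ 0.48020636 -0.01988632  0.34620684] 40.975
```

View pics/f.png

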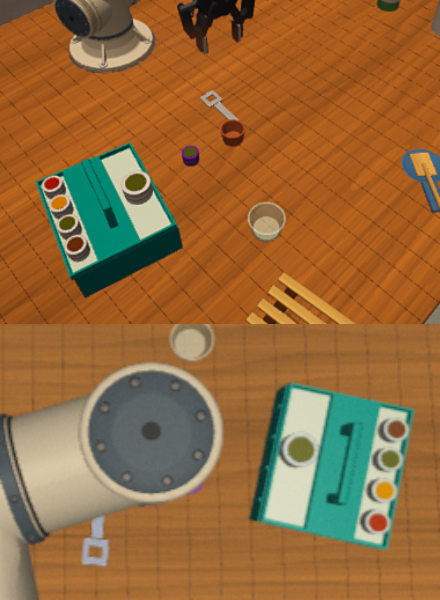

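All five tins are in their rows: red, orange, green and brown in the narrow row, and the large one in the wide row. The large tin met about 18 N of side force as it went down, so I'll take a closer look at its flatness and the tier's level.

```bash

python3 -m creep '[{"dx":0.1,"dy":0.4,"dz":0,"ax":0,"ay":0,"az":0},{"dx":0.15,"dy":0.9,"dz":0,"ax":0,"ay":0,"az":0},{"dx":0.15,"dy":0.9,"dz":0,"ax":0,"ay":0,"az":0}]' && python3 -m creep '[{"dx":0.1,"dy":0.4,"dz":0.1,"ax":0,"ay":0,"az":0},{"dx":0.15,"dy":0.9,"dz":0.3,"ax":0,"ay":0,"az":0},{"dx":0.15,"dy":0.9,"dz":0.3,"ax":0,"ay":0,"az":0},{"dx":0.15,"dy":0.9,"dz":0.3,"ax":0,"ay":0,"az":0}]'
cat > lk.py <<'E'
from h import *
c=cam('wrist'); save(c,'w10f.png'); W=cloud(c); np.savez('w90.npz',**c)
o=np.array([.481,-.315]); an=np.radians(-13.93); R=np.array([[np.cos(an),-np.sin(an)],[np.sin(an),np.cos(an)]])
Q=(W[...,:2]-o)@R
def fit(m):
    A=np.c_[Q[m],np.ones(m.sum())]; z=W[...,2][m]; 
    for _ in range(4):
        k=np.linalg.lstsq(A,z,rcond=None)[0]; r=z-A@k; g=abs(r)<2.5*r.std(); A,z=A[g],z[g]
    return np.degrees(k[:2]).round(2),z.mean().round(4),r.std().round(4),len(z)
for nm,(x,y,h) in {'brown':(.072,-.067,.028),'green':(.024,-.067,.028),'orange':(-.024,-.067,.028),'red':(-.072,-.067,.028),'large':(.006,.061,.034)}.items():
    p,s,_=disc(c,o+R@[x,y],.079+h,0); q=R.T@(plane(c,*p,.079+h)[:2]-o)
    m=(np.hypot(*(Q-q).transpose(2,0,1))<(.012 if h<.03 else .019))&(abs(W[...,2]-.079-h)<.012)
    print(nm,'tier xy',q.round(4),'lid tilt,z',*fit(m))
m=(abs(W[...,2]-.089)<.008)&(abs(Q[...,0])<.1)&(Q[...,1]>-.04)&(Q[...,1]<-.012); print('spine',*fit(m))
m=(abs(W[...,2]-.089)<.008)&(abs(Q[...,0])<.1)&(Q[...,1]>.012)&(Q[...,1]<.026); print('spine2',*fit(m))
m=(abs(W[...,2]-.079)<.006)&(abs(Q[...,0])<.1)&(Q[...,1]>.034)&(Q[...,1]<.085); print('wide floor',*fit(m))
for zz,nm in ((.089,'rim'),(.149,'handle')):
    r,P=rim(c,teal(c),zz,zz); print(nm,r)
E
python3 lk.py
```

```text
t: 41.35
position: [0.4706, -0.1326, 0.3463]
orientation: [3.116, -0.392, -0.0]
force: [-0.5, -0.5, -0.1]
grip_width: 0.0599
gripper_force: 0.0
t: 41.85
position: [0.4629, -0.2379, 0.3102]
orientation: [-3.118, 0.384, 0.0]
force: [-0.4, -0.8, 0.5]
grip_width: 0.0596
gripper_force: 0.0
brown tier xy [ 0.0687 -0.0695] lid tilt,z [-0.43 -0.19] 0.1062 0.0008 632
green tier xy [ 0.0229 -0.0693] lid tilt,z [-0.36 -0.11] 0.1063 0.0006 521
orange tier xy [-0.0249 -0.0698] lid tilt,z [0.17 0.14] 0.1063 0.0006 440
red tier xy [-0.0732 -0.0693] lid tilt,z [ 0.23 -0.37] 0.1064 0.0006 378
large tier xy [0.0075 0.0614] lid tilt,z [-0.25 -0.21] 0.1123 0.0006 1302
spine [-0.08  0.02] 0.0875 0.0007 3095
spine2 [-0.06 -0.54] 0.0874 0.0007 2662
wide floor [-0.06 -0.06] 0.0778 0.0007 6967
rim ((478.81292724609375, -317.6971740722656), (186.66700744628906, 216.10748291015625), 76.16725158691406)
handle ((480.3815612792969, -316.6424865722656), (14.518757820129395, 116.94725036621094), 76.19905090332031)
```

View pics/w10f.png

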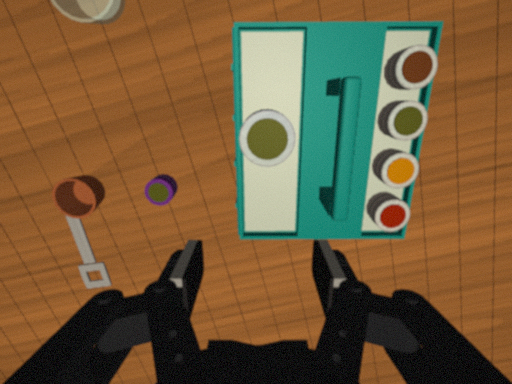

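All lids tilt less than 0.5°. They stand at floor + 28 mm for the small tins and + 34 mm for the large one, and the tier floor is level at 78 mm. The ramekin, salt pot, opener and purple tin haven't been touched. Handing in.

```bash
python3 -c "
from cell import bot; print(bot.hand_in())"
```

```text
the job is handed in; nothing more can be done
None
```

The job is handed in: the upper tier sits flat on the lower tier's rim, the four small tins stand in the narrow row and the one large tin present in the wide row, lids up, with nothing else touched; no verdict was shown.

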